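# Set the hold-down screw of a gluing jig on a letter dot and lock it with its jam nut

### The arm

A 6-joint arm with a two-finger parallel gripper is mounted at the origin on a cart in front of the work surface, level with it; the furniture and walls round the work are solid. World frame = base frame: x ahead of the robot, y to its left, z up, the work surface at z = 0. Lengths are in m, angles in degrees, forces in N, time in s.
With the tool pointing down it reaches from about 0.25 to 0.725 m from the base axis. Payload 9.7 kg.
Tool frame: the origin (TCP) lies on the centre line of the jaws, within the pads' length; the fingertips stand 19 mm ahead of it and the grasp point (between the pads) is the TCP; z points along the fingers, y is the direction in which the jaws open and shut (so a half turn about z gives the same grasp; the last joint's range is limited). The gripper opens to 85 mm and grips with 20 to 120 N. Pads are 22 mm wide; open, the fingers measure 114 mm over their backs; the gripper's body (76 mm by 85 mm) begins 54 mm behind the grasp point. The pads swing forward as they close: fully open they stand 13 mm farther back than shut.
Start: joints at [-63.713, 4.979, 10.078, 95.1, 0, 90], TCP at [0.244, -0.493, 0.229] pointing down, gripper open.
Joint ranges: [-179.16, 179.16], [-48.56, 103.87], [-65.8, 70.77], [-126.05, 130.52], [-82.76, 87.17], [-180, 180]. Speed limits (degrees/s): [127.2, 127.2, 147.25, 180, 180, 180].

### API

Orientations are given as [roll, pitch, yaw] about the fixed x, y, z axes, in that order (R = Rz(yaw) Ry(pitch) Rx(roll)).
In Python, from workcell import bot gives the robot as it stands.
- The arm moves only by the tool servo_tool, never from a script. Its argument "motion" is a list that holds one entry, the list of rows, each a list of 6 numbers: the shift along the tool's x, y, z in mm, then the turn, a rotation vector about the tool's x, y, z in rad. A call has 1 to 5 rows; each row shifts and turns the commanded pose from where the row before left it, along the tool's axes as they then stand; what a row does not reach is not made up. A row lasts 1/10 s, in which the tool goes at most 50 mm and 8.59 degrees, less where a joint would pass 70% of its speed; a pose out of reach is approached as far as the arm can. A call is refused whole if a number of a shift passes 50 or a number of a turn 0.15, either way. A call with a gripper value outside its range is refused whole. "gripper" is the finger opening in mm, from 0 to 85.4, set as the call begins (left out, the last holds). The fingers move at their own pace and stop on an object; "newtons" is the grip in N (left out, the last holds). Time passes only in rows, so rows that do not move let the fingers close. It gives the time, the measured TCP pose, the force and the opening at its end, in the units of the state.
- bot.get_obs(): the state, without advancing time (a new reading comes with each control period).
- bot.camera(name): name is "scene" or "top" or "wrist"; returns a dict with "color" (384x512x3 uint8, red, green, blue), "fx", "fy", "cx", "cy" (pixels), "R" (3x3) and "t" (3): a world point X has camera coordinates R X + t. Camera axes: x right, y down, z forward; pixel columns grow to the right and rows downward; lengths in m; the calibration is good to about 2 mm. The wrist camera is an equidistant fisheye: a pixel r from the principal point sees the ray r / f radians off the axis. A picture is of the moment at which its call begins. There is no depth.
- bot.job_done(): hands the job in, once; it reports no verdict.
Trained networks look in a picture, given as the dict that the camera call returned (one of the last four; its "shot" number tells which), for a name from the list of things; names that differ only in an ending like _2 or _b are one class to them, and where a whole thing is asked for, a point or a joint stands for the part that bears it (a point fixed in the world has none). Each returns a list of dicts, best first, with "confidence" (0 to 1); they miss things now and then, are a little off and sometimes report something else, mostly with a low value. They report only what shows in the picture. A call takes as long as a camera call.
- bot.look_for(picture, label): "rect" ([left, top, width, height] in pixels, round what is visible of it).
The state is a dict: "time": time; "q": joint angles; "qd": joint speeds; "joint_efforts": joint torques, N m; "ee_pos": TCP position; "tcp_rot": TCP orientation; "wrist_force": force on the tool from outside, world axes, zero at the start; "torque": the same for the moment, N m; "opening": finger opening in m.
Only numpy, scipy, OpenCV 4.12 (cv2) and the standard library are available. Lean on these libraries where they do the work, as an engineer would, in place of code of your own. Each camera call takes 0.05 s, during which the arm holds its last target.

### The job

Slacken the brass jam nut of the gluing jig, turn the square-headed screw down until its rubber foot bears gently on the letter's dot (about 10 N; the acrylic face cracks at 25 N), then tighten the nut again to about 0.65 newton metres, without forcing it. Leave the dot where it stands and do not disturb the other things on the table.

Things in the scene. Friction and masses are not known exactly. Their poses are not given: they have to be found in the camera images.
- hold_down_jig: the gluing jig: a grey cast C-frame bolted down; base 180 x 124 x 14 mm, cork pad, a column behind, and an arm whose flat top is 130 mm above the table. Origin: on the table, straight under the upright axis of screw and nut; x points from there to the column (its near face 58 mm away), z up. Nothing of the jig stands higher than the arm but washer, nut and screw.
- nut_centre (a point): centre (half-way up) of the brass hexagon jam nut: 36 mm across flats, 18 mm high, its underside about 134 mm above the table (4 mm above the arm's top, on a washer). Its z is up and its x points to a corner of the hexagon. Right-hand thread, 12 mm a turn: counter-clockwise seen from above slackens and raises it. Nothing else within 25 mm beside it.
- jam_nut: the same nut, origin at the centre of its underside when it just touches the washer. Found tight: turning it 0.3 to 0.9 rad counter-clockwise frees it, 1.25 rad backs it off well. Slack it turns with about 0.03 N m. Once on the washer it gains about 82 N of clamping force a radian, and turning it then takes about 0.014 N m for each newton: 0.65 N m gives near 48 N.
- lock_washer: 30 mm steel washer under the nut, 4 mm thick, keyed to the screw so that it turns with it: with the nut tight, screw and washer are locked. Origin: on the screw's axis at the top of the arm, 130 mm above the table.
- screw_head (a point): centre (half-way up) of the screw's square head: 20 x 20 mm, 18 mm high, dark steel, about 44 mm above the arm's top (174 mm above the table); z up, x square to one of its flats. Clockwise seen from above lowers it, 12 mm a turn (1.9 mm a radian). About 13 mm of bare thread shows between nut and head.
- foot: the screw's foot: a steel plate (30 x 60 mm) on two guide pins, so that it goes down without turning, with a rubber pad 31 mm across below. It starts 1 to 3 mm above the dot. Origin: centre of the pad's underside. The nut being slack, the screw turns at 0.02 to 0.07 N m until the foot bears on the dot; then about 40 N a radian, 0.013 N m for each newton: 0.13 N m at 10 N.
- letter_dot: the dot of a channel letter, 47 mm across, gold with a green acrylic face on top, standing loose on the jig's cork pad (18 mm above the table) under the foot. Origin: centre of its underside. Its face, where the foot bears, is 48 mm above that.
- dot_centre (a point): centre of that dot, half-way up.
- glue_bottle: bystander: small white glue bottle with a red tip, 35 mm across, 104 mm high; origin under its centre.
- accent_dot_2: bystander: a second gold and green letter dot, 47 mm across, 49 mm high; origin under its centre.
- pliers_blue: bystander: pliers with blue handles, 206 mm long; origin under the centre.
- marker_black: bystander: black felt marker, 130 mm long; origin under the centre.

How it is judged:
By the outcome, as a careful person would: the job done as asked, in the order asked, and still so for the second after the job is handed in, with the robot touching nothing.
It also fails if it takes over 72 s, if anything falls off the work surface, if the arm or the gripper's body presses on something with over 40 N, if the wrist force passes 120 N, or if a joint passes its speed limit or range.

## Working session

There is one attempt and no reset: what is moved stays moved. The work goes in short steps, Python scripts to look and compute and a tool call to move; the robot and the scene stay as the last step left them, time stands still between calls to the robot, and variables do not carry over. Pictures are saved under pics/ and viewed, and the job is handed in when it is done.

Besides the shell and the picture viewer there is one more tool, called as name(argument=value, ...), one argument or row to a line, values as JSON. servo_tool: Moves the arm, as the interface text tells. Its arguments: {"type":"object","properties":{"motion":{"type":"array","items":{"type":"array","items":{"type":"array","items":{"type":"number"}}}},"gripper":{"type":"number"},"newtons":{"type":"number"}},"required":["motion"]}

```bash
mkdir -p pics; ls
cat > h.py <<'E'
import numpy as np, cv2
from workcell import bot
def snap(name,fn):
    p=bot.camera(name); cv2.imwrite('pics/'+fn,cv2.cvtColor(p['color'],cv2.COLOR_RGB2BGR)); return p
def st():
    o=bot.get_obs()
    for k in ['time','q','ee_pos','tcp_rot','wrist_force','torque','opening']: print(k,np.round(o[k],4))
    return o
E
python3 - <<'E'
from h import *
st()
for c in ['scene','top','wrist']:
    p=snap(c,c+'0.png'); print(c,p['fx'],p['cx'],p['cy'],np.round(p['R'],4).tolist(),np.round(p['t'],4))
    for l in ['hold_down_jig','nut_centre','screw_head','jam_nut','letter_dot','glue_bottle']:
        print(l,[(d['rect'],round(d['confidence'],2)) for d in bot.look_for(p,l)[:2]])
E
```

```text
pics
time 0.0
q [-6.37132e+01  5.01080e+00  1.00346e+01  9.50995e+01 -4.00000e-04
  9.00003e+01]
ee_pos [ 0.2435 -0.4929  0.2287]
tcp_rot [-1.799243e+02  4.000000e-04  2.628650e+01]
wrist_force [-0.8043  0.1047  0.5853]
torque [-0.0977  0.0098  0.0306]
opening 0.0855
scene 433.52584399525483 254.4308151112733 196.24524473004226 [[-0.6745, -0.7382, -0.009], [-0.5354, 0.4975, -0.6826], [0.5083, -0.4556, -0.7308]] [0.394  0.3526 1.2274]
hold_down_jig [([211.5, 180.8, 61.8, 57.5], 0.74)]
nut_centre [([244.3, 188.8, 13.8, 11.1], 0.65)]
screw_head [([246.8, 180.5, 9.8, 9.6], 0.4)]
jam_nut [([244.0, 188.7, 11.3, 6.8], 0.51)]
letter_dot [([240.5, 207.0, 19.9, 13.0], 0.42)]
glue_bottle [([185.1, 252.9, 11.9, 21.7], 0.53)]
top 469.7822249156797 259.2015229971264 194.6647488180463 [[0.0221, -0.9997, 0.0046], [-0.9905, -0.0225, -0.1356], [0.1356, -0.0016, -0.9908]] [0.0503 0.5815 1.5826]
hold_down_jig [([235.7, 163.8, 51.9, 65.3], 0.9)]
nut_centre [([264.2, 200.1, 4.8, 7.6], 0.54)]
screw_head []
jam_nut [([258.5, 198.8, 14.9, 7.8], 0.63)]
letter_dot []
glue_bottle [([185.0, 202.4, 8.8, 14.7], 0.39)]
wrist 297.3186396354542 253.92748004889276 194.8373817658477 [[0.4421, -0.897, 0.0004], [-0.8502, -0.4189, 0.3189], [-0.2859, -0.1413, -0.9478]] [-0.5489 -0.0415  0.3808]
hold_down_jig []
nut_centre []
screw_head []
jam_nut []
letter_dot []
glue_bottle []
```

Run:
```python
import cv2
a=cv2.imread('pics/scene0.png');b=cv2.imread('pics/top0.png')
cv2.imwrite('pics/sc1.png',cv2.resize(a[150:300,150:350],None,fx=4,fy=4,interpolation=3))
cv2.imwrite('pics/tp1.png',cv2.resize(b[130:280,160:360],None,fx=4,fy=4,interpolation=3))
```

```text
(no output)
```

View pics/sc1.png

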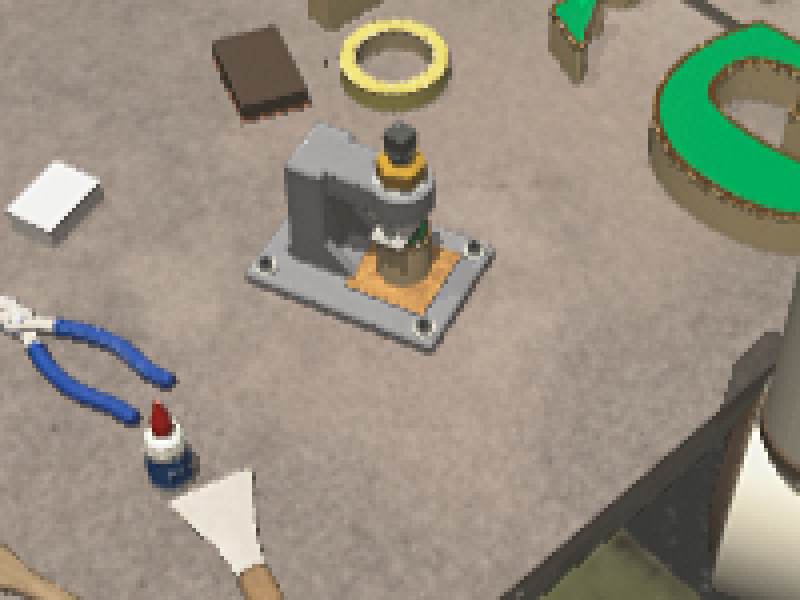

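View pics/tp1.png

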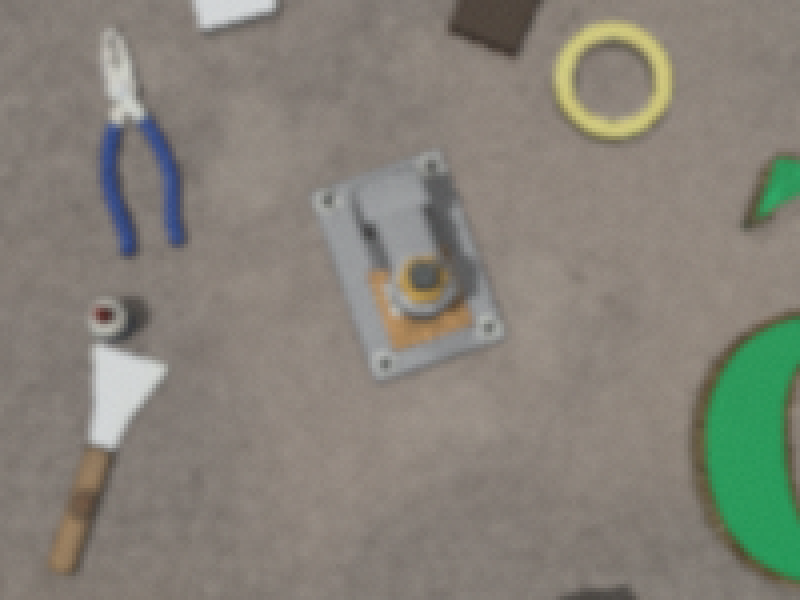

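View pics/top0.png

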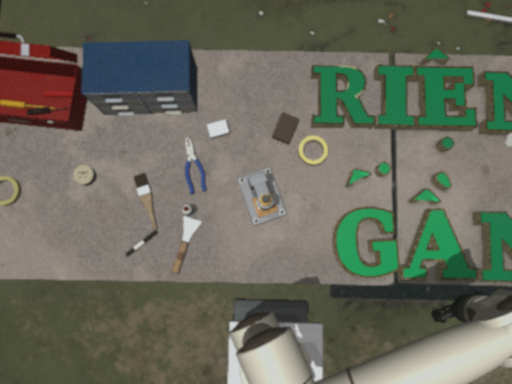

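```bash
cat >> h.py <<'E'
def ray(p,uv):
    d=p['R'].T@np.array([(uv[0]-p['cx'])/p['fx'],(uv[1]-p['cy'])/p['fy'],1]); return -p['R'].T@p['t'],d/np.linalg.norm(d)
def fray(p,uv):
    v=np.array([uv[0]-p['cx'],uv[1]-p['cy']]);r=np.hypot(*v);th=r/p['fx'];v=v/max(r,1e-9)
    d=p['R'].T@np.array([np.sin(th)*v[0],np.sin(th)*v[1],np.cos(th)]); return -p['R'].T@p['t'],d
def atz(rd,z):
    c,d=rd; return c+d*(z-c[2])/d[2]
def fproj(p,X):
    x=p['R']@np.asarray(X)+p['t'];th=np.arctan2(np.hypot(x[0],x[1]),x[2]);a=np.arctan2(x[1],x[0])
    return np.array([p['cx']+p['fx']*th*np.cos(a),p['cy']+p['fx']*th*np.sin(a)])
E
python3 - <<'E'
from h import *
s=bot.camera('scene');t=bot.camera('top');w=bot.camera('wrist')
print(atz(ray(s,(250,185.5)),.174),atz(ray(t,(266.2,198.7)),.174))
for c in [(237,172),(274,179),(282,212),(256,221)]: pass
# jig base corners-ish holes
cs=[atz(ray(t,(160+u/4,130+v/4)),.014) for u,v in [(328,200),(430,162),(488,327),(384,362)]]
print(np.round(cs,3))
print('cam',-w['R'].T@w['t'], bot.get_obs()['ee_pos'])
from scipy.spatial.transform import Rotation as R
T=R.from_euler('xyz',bot.get_obs()['tcp_rot'],degrees=True).as_matrix()
print(T, T.T@(-w['R'].T@w['t']-bot.get_obs()['ee_pos']), T.T@w['R'].T)
E
```

```text
[0.54668282 0.05079979 0.174     ] [0.54947822 0.04119037 0.174     ]
[[ 0.634  0.125  0.014]
 [ 0.671  0.036  0.014]
 [ 0.525 -0.018  0.014]
 [ 0.493  0.072  0.014]]
cam [ 0.3162273  -0.45595539  0.37437042] [ 0.24356508 -0.49311969  0.22938309]
[[ 8.96595230e-01  4.42850983e-01 -2.37228508e-05]
 [ 4.42850984e-01 -8.96595230e-01  2.29700926e-06]
 [-2.02525621e-05 -1.25651754e-05 -1.00000000e+00]] [ 0.08160391 -0.00114462 -0.14498897] [[-8.64859528e-04 -9.47799610e-01 -3.18865414e-01]
 [ 9.99999566e-01 -9.30497746e-04  5.35217899e-05]
 [-3.47431480e-04 -3.18865229e-01  9.47800003e-01]]
```

servo_tool(
  motion=[
    [[30,-20,-10,0,0,0],[34,-23,-10,0,0,0],[34,-23,-8,0,0,0],[34,-23,-4,0,0,0],[34,-23,0,0,0,0]],
  ],
)

```text
time: 1.7
ee_pos: [0.3434, -0.3179, 0.2622]
tcp_rot: [179.9, -0.0, 26.3]
wrist_force: [0.2, -0.5, -0.6]
opening: 0.0852
```

servo_tool(
  motion=[
    [[34,-23,0,0,0,0],[34,-23,0,0,0,0],[34,-23,0,0,0,0],[34,-23,0,0,0,0],[34,-23,0,0,0,0]],
  ],
)

```text
time: 2.2
ee_pos: [0.4449, -0.1392, 0.2616]
tcp_rot: [180.0, -0.0, 26.3]
wrist_force: [1.1, -0.2, 0.1]
opening: 0.0855
```

servo_tool(
  motion=[
    [[34,-23,0,0,0,0],[34,-23,0,0,0,0],[34,-23,0,0,0,0],[30,-20,0,0,0,0],[0,0,0,0,0,0]],
  ],
)

```text
time: 2.7
ee_pos: [0.5246, 0.0007, 0.2605]
tcp_rot: [-179.9, 0.0, 26.5]
wrist_force: [-0.1, 0.0, 0.6]
opening: 0.0854
```

Run:
```python
from h import *
st()
p=snap('wrist','w1.png')
for l in ['nut_centre','screw_head']: print(l,[(d['rect'],round(d['confidence'],2)) for d in bot.look_for(p,l)[:2]])
a=cv2.imread('pics/w1.png');cv2.imwrite('pics/w1z.png',cv2.resize(a,(768,576),interpolation=3))
print(fproj(p,[.548,.045,.183]))
```

```text
time 2.7
q [5.230000e-02 2.323200e+00 1.077460e+01 9.849300e+01 3.920000e-02
 1.535499e+02]
ee_pos [0.5246 0.0007 0.2605]
tcp_rot [-1.799464e+02  1.980000e-02  2.650240e+01]
wrist_force [-0.0808  0.035   0.6452]
torque [-0.0136  0.0329  0.0325]
opening 0.0854
nut_centre []
screw_head [([200.9, 131.3, 30.0, 34.5], 0.63)]
[217.1415963 152.5425153]
```

View pics/w1z.png

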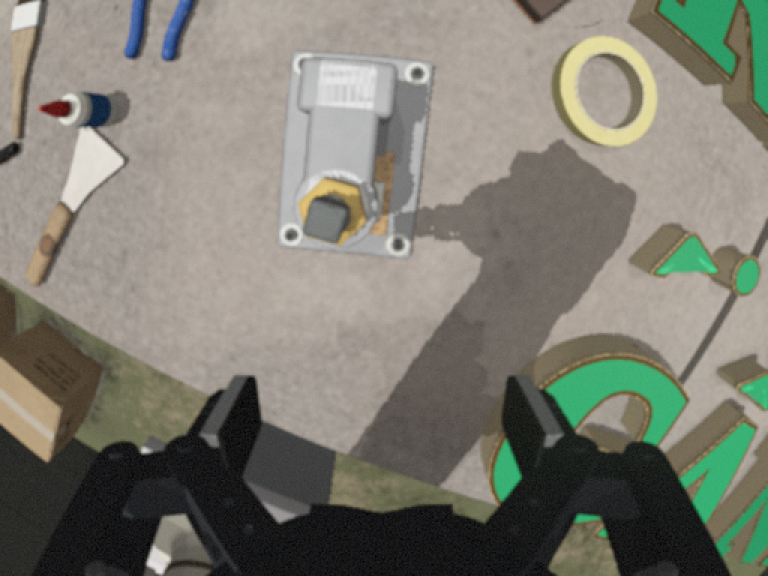

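Run:
```python
import cv2
a=cv2.imread('pics/w1.png');cv2.imwrite('pics/w1c.png',cv2.resize(a[105:170,185:265],None,fx=9,fy=9,interpolation=3))
```

```text
(no output)
```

View pics/w1c.png

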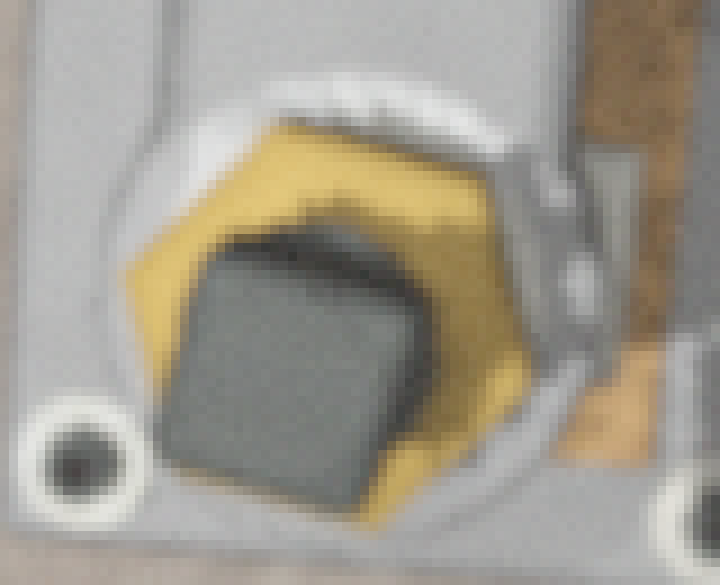

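```bash
cat >> h.py <<'E'
from scipy.optimize import least_squares
def fit(p,pts,n,rad,z,a0,c0):
    """pts ordered list of (corner idx,u,v)"""
    def f(x):
        r=[]
        for k,u,v in pts:
            a=x[2]+2*np.pi*k/n
            r+=list(fproj(p,[x[0]+rad*np.cos(a),x[1]+rad*np.sin(a),z])-[u,v])
        return r
    best=None
    for g in np.linspace(0,2*np.pi/1,24,endpoint=False):
        for sg in (1,):
            s=least_squares(f,[c0[0],c0[1],g])
            if best is None or s.cost<best.cost: best=s
    print('centre',np.round(best.x[:2],4),'angle deg',np.degrees(best.x[2])%(360/n),'rms px',np.sqrt(2*best.cost/len(pts)/2))
    return best.x
E
python3 - <<'E'
from h import *
p=bot.camera('wrist')
u=lambda k,x,y:(k,185-.5+x/9,105-.5+y/9)
# image appears with tool-right; image ccw = world ccw from above (camera looks down: not mirrored)
nut=[u(0,275,120),u(-1,490,180),u(-2,535,375),u(-3,370,530),u(1,122,275)]
hd=[u(0,208,252),u(-1,428,308),u(-2,362,515),u(-3,160,460)]
fit(p,nut,6,.018/np.cos(np.pi/6),.152,0,(.548,.045))
fit(p,hd,4,.01*2**.5,.183,0,(.548,.045))
E
```

```text
centre [0.5505 0.044 ] angle deg 39.37317457447898 rms px 0.6498500575858451
centre [0.55   0.0436] angle deg 55.048418563627195 rms px 0.9344255747445237
```

servo_tool(
  motion=[
    [[21,-13.7,0,0,0,0],[21,-13.7,0,0,0,0],[0,0,0,0,0,-0.14],[0,0,0,0,0,-0.14],[0,0,0,0,0,-0.14]],
  ],
)

```text
time: 3.4
ee_pos: [0.5485, 0.0395, 0.2617]
tcp_rot: [180.0, -0.0, 50.6]
wrist_force: [-0.2, 0.3, -0.1]
opening: 0.0854
```

servo_tool(
  motion=[
    [[0,0,0,0,0,-0.14],[0,0,0,0,0,-0.14],[0,0,0,0,0,-0.14],[0,0,0,0,0,-0.14],[0,0,0,0,0,-0.14]],
  ],
)

```text
time: 3.9
ee_pos: [0.5484, 0.0392, 0.2618]
tcp_rot: [180.0, 0.0, 90.7]
wrist_force: [-0.1, 0.1, -0.6]
opening: 0.0852
```

servo_tool(
  motion=[
    [[0,0,0,0,0,-0.14],[0,0,0,0,0,-0.01],[0,0,0,0,0,0]],
  ],
)

```text
time: 4.2
ee_pos: [0.5486, 0.0398, 0.2617]
tcp_rot: [180.0, 0.0, 98.8]
wrist_force: [-1.1, -1.2, -0.2]
opening: 0.0851
```

Run:
```python
from h import *
st()
p=snap('wrist','w2.png')
print(fproj(p,[.55,.044,.183]))
a=cv2.imread('pics/w2.png');cv2.imwrite('pics/w2z.png',cv2.resize(a,(768,576),interpolation=3))
u,v=fproj(p,[.55,.044,.16]).astype(int);print(u,v)
cv2.imwrite('pics/w2c.png',cv2.resize(a[v-40:v+40,u-40:u+40],None,fx=7,fy=7,interpolation=3))
```

```text
time 4.2
q [ 4.14600e+00  5.82400e+00  1.46141e+01  9.87661e+01 -2.60000e-03
  8.53697e+01]
ee_pos [0.5486 0.0398 0.2617]
tcp_rot [1.799763e+02 4.500000e-03 9.877630e+01]
wrist_force [-1.0947 -1.1874 -0.1991]
torque [-0.0072  0.0117 -0.0353]
opening 0.0851
[257.55678415 199.22751594]
257 190
```

View pics/w2z.png

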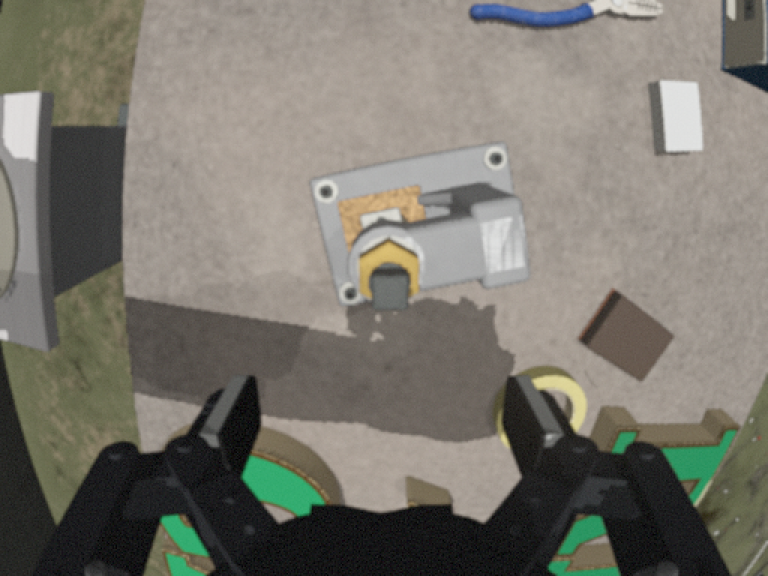

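View pics/w2c.png

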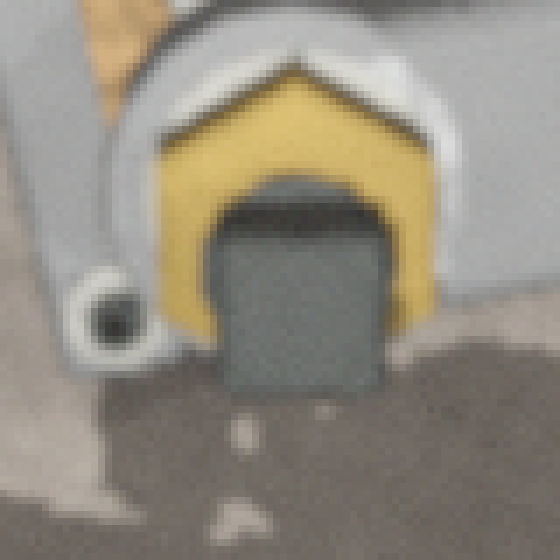

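Run:
```python
from h import *
p=bot.camera('wrist')
u=lambda k,x,y:(k,217-.5+x/7,150-.5+y/7)
nut=[u(0,295,68),u(1,158,140),u(2,160,325),u(-1,435,143),u(-2,435,325)]
hd=[u(0,226,235),u(-1,385,237),u(-2,385,390),u(1,222,390)]
fit(p,nut,6,.018/np.cos(np.pi/6),.152,0,(.548,.045))
fit(p,hd,4,.01*2**.5,.183,0,(.548,.045))
```

```text
centre [0.5509 0.049 ] angle deg 38.85979283202278 rms px 1.302266572610863
centre [0.5513 0.0485] angle deg 53.36583721717102 rms px 1.0388918762798756
```

servo_tool(
  motion=[
    [[5.3,3.2,20,0,0,-0.005],[0,0,30,0,0,0],[0,0,30,0,0,0],[0,0,20,0,0,0],[0,0,8,0,0,0]],
  ],
)

```text
time: 4.8
ee_pos: [0.5501, 0.0462, 0.1512]
tcp_rot: [-179.8, -0.0, 99.2]
wrist_force: [0.2, 0.5, -0.6]
opening: 0.0852
```

servo_tool(
  motion=[
    [[0,0,0,0,0,0],[0,0,0,0,0,0]],
  ],
  gripper=44,
)

```text
time: 5.0
ee_pos: [0.5515, 0.0464, 0.1546]
tcp_rot: [179.9, 0.0, 99.3]
wrist_force: [-0.2, -0.2, 0.2]
opening: 0.0588
```

Run:
```python
from h import *
st()
p=snap('wrist','w3.png')
a=cv2.imread('pics/w3.png');cv2.imwrite('pics/w3z.png',cv2.resize(a[120:384,120:400],None,fx=2.2,fy=2.2,interpolation=3))
```

```text
time 5.0
q [4.80570e+00 4.48200e+00 1.26900e+00 8.67110e+01 4.00000e-04 8.55084e+01]
ee_pos [0.5515 0.0464 0.1546]
tcp_rot [1.799243e+02 5.500000e-03 9.929730e+01]
wrist_force [-0.2058 -0.1723  0.158 ]
torque [-0.0219 -0.0432 -0.0221]
opening 0.0588
```

View pics/w3z.png

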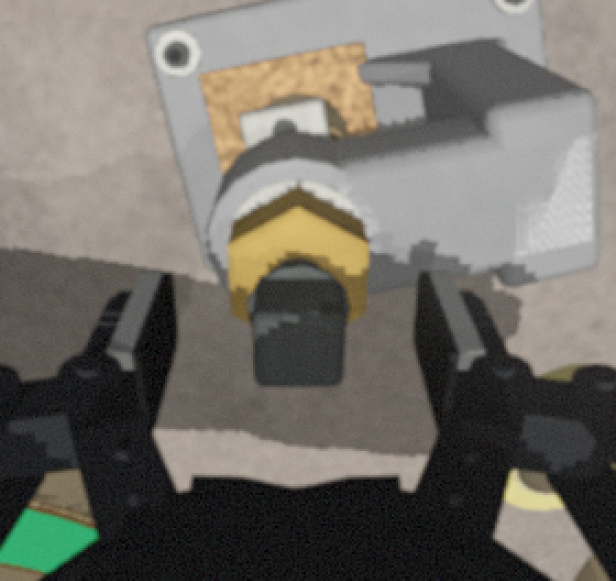

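servo_tool(
  motion=[
    [[0,0.3,0.5,0,0,0],[0,0,0,0,0,0],[0,0,0,0,0,0]],
  ],
  gripper=30,
  newtons=110,
)

```text
time: 5.35
ee_pos: [0.5516, 0.0464, 0.1533]
tcp_rot: [180.0, 0.0, 99.3]
wrist_force: [-0.8, -0.7, -0.0]
opening: 0.0299
```

servo_tool(
  motion=[
    [[0,0,0,0,0,0],[0,0,0,0,0,0]],
  ],
)

```text
time: 5.55
ee_pos: [0.5514, 0.0464, 0.1529]
tcp_rot: [180.0, 0.0, 99.3]
wrist_force: [-0.6, -1.3, 0.6]
opening: 0.0302
```

Run:
```python
from h import *
st()
```

```text
time 5.55
q [ 4.81240e+00  4.54740e+00  1.15670e+00  8.66058e+01 -1.00000e-04
  8.54759e+01]
ee_pos [0.5514 0.0464 0.1529]
tcp_rot [1.799965e+02 4.000000e-04 9.933660e+01]
wrist_force [-0.6395 -1.2628  0.5941]
torque [ 0.0693  0.009  -0.0003]
opening 0.0302
```

Run:
```python
from h import *
p=snap('wrist','w4.png')
a=cv2.imread('pics/w4.png');cv2.imwrite('pics/w4z.png',cv2.resize(a[120:384,120:400],None,fx=2.2,fy=2.2,interpolation=3))
```

```text
(no output)
```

View pics/w4z.png

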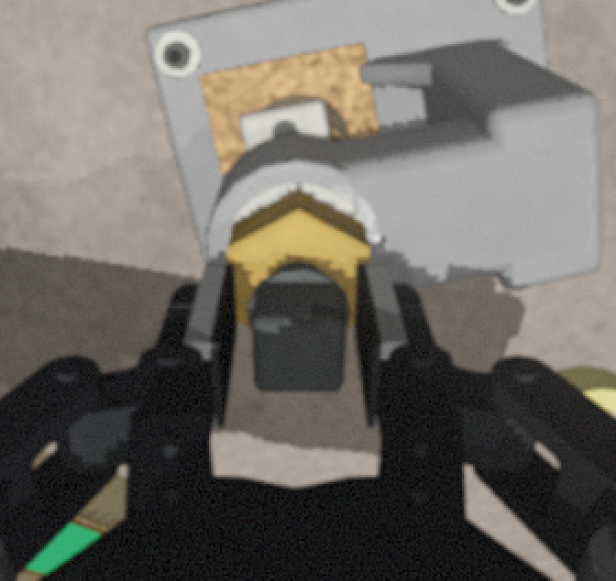

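servo_tool(
  motion=[
    [[0,0,0,0,0,0],[0,0,0,0,0,0]],
  ],
  gripper=25,
)

```text
time: 5.8
ee_pos: [0.5513, 0.0464, 0.1529]
tcp_rot: [-180.0, -0.0, 99.3]
wrist_force: [0.4, 0.9, 0.8]
opening: 0.0249
```

Run:
```python
from h import *
st()
p=snap('wrist','w5.png')
a=cv2.imread('pics/w5.png');cv2.imwrite('pics/w5z.png',cv2.resize(a[200:320,190:310],None,fx=6,fy=5,interpolation=3))
p=snap('scene','s5.png');a=cv2.imread('pics/s5.png');cv2.imwrite('pics/s5z.png',cv2.resize(a[150:230,200:300],None,fx=6,fy=6,interpolation=3))
```

```text
time 5.8
q [4.81220e+00 4.54710e+00 1.14960e+00 8.66069e+01 2.00000e-04 8.54743e+01]
ee_pos [0.5513 0.0464 0.1529]
tcp_rot [-1.799956e+02 -6.000000e-04  9.933780e+01]
wrist_force [0.4107 0.8633 0.7847]
torque [0.0482 0.0126 0.0316]
opening 0.0249
```

View pics/w5z.png

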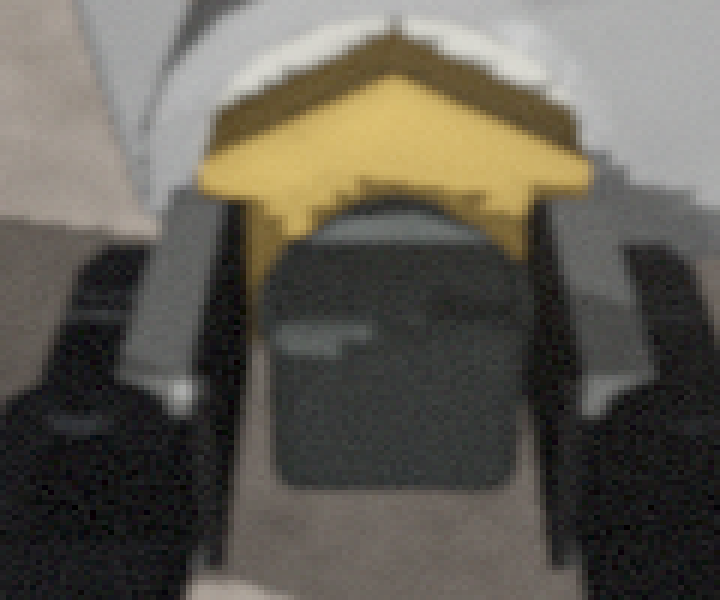

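View pics/s5z.png

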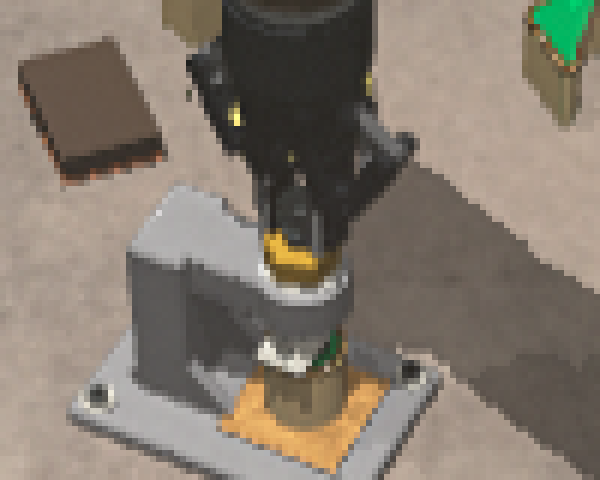

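Run:
```python
from h import *
from scipy.spatial.transform import Rotation as R
o=bot.get_obs();p=bot.camera('wrist')
T=R.from_euler('xyz',o['tcp_rot'],degrees=True).as_matrix()
for n,x,y,yy in [('Ltip',245,200,1),('Rtip',530,200,-1),('Ltop',215,570,1),('Rtop',560,570,-1),('Lout',205,195,1),('Rout',550,195,-1)]:
    c,d=fray(p,(190-.5+x/6,200-.5+y/5)); c=T.T@(c-o['ee_pos']);d=T.T@d
    for X in (.011,):
        k=(X-c[0])/d[0]; print(n,np.round(1000*(c+d*k),1))
```

```text
Ltip [ 11.  -13.4  -5. ]
Rtip [11.  11.7 -5. ]
Ltop [ 11.  -11.2 -63.6]
Rtop [ 11.    9.4 -63.7]
Lout [ 11.  -17.   -3.9]
Rout [11.  13.6 -3.9]
```

Run:
```python
from h import *
from scipy.spatial.transform import Rotation as R
o=bot.get_obs();p=bot.camera('wrist')
T=R.from_euler('xyz',o['tcp_rot'],degrees=True).as_matrix()
for n,x,y in [('Ltip',174,275),('Rtip',416,274)]:
    c,d=fray(p,(120-.5+x/2.2,120-.5+y/2.2)); c=T.T@(c-o['ee_pos']);d=T.T@d
    for X in (.007,.009,.011,.013): print(n,np.round(1000*(c+d*(X-c[0])/d[0]),1))
```

```text
Ltip [  7.  -31.   -3.6]
Ltip [  9.  -30.2  -7.3]
Ltip [ 11.  -29.4 -11. ]
Ltip [ 13.  -28.6 -14.8]
Rtip [ 7.  28.9 -3.2]
Rtip [ 9.  28.1 -6.9]
Rtip [ 11.   27.3 -10.7]
Rtip [ 13.   26.5 -14.4]
```

Run:
```python
from h import *
p=bot.camera('scene')
for z in (.130,.134,.143,.152,.158,.165,.183):
    x=p['R']@np.array([.5513,.0464,z])+p['t']; uv=np.array([p['cx']+p['fx']*x[0]/x[2],p['cy']+p['fx']*x[1]/x[2]])
    print(z,np.round(uv,1),np.round((uv-[200,150])*6))
```

```text
0.13 [250.3 193.7] [302. 262.]
0.134 [250.3 192.8] [302. 257.]
0.143 [250.2 190.9] [301. 245.]
0.152 [250.2 188.9] [301. 234.]
0.158 [250.1 187.6] [301. 226.]
0.165 [250.1 186.1] [301. 216.]
0.183 [250. 182.] [300. 192.]
```

servo_tool(
  motion=[
    [[0,0,-20,0,0,0],[0,0,-35,0,0,0],[0,0,0,0,0,0]],
  ],
  gripper=40,
)

```text
time: 6.35
ee_pos: [0.5526, 0.0465, 0.2124]
tcp_rot: [179.7, 0.0, 99.3]
wrist_force: [-0.4, 0.4, 0.8]
opening: 0.0403
```

Run:
```python
from h import *
st()
p=snap('wrist','w6.png')
a=cv2.imread('pics/w6.png');cv2.imwrite('pics/w6z.png',cv2.resize(a[120:384,120:400],None,fx=2.2,fy=2.2,interpolation=3))
p=snap('scene','s6.png');a=cv2.imread('pics/s6.png');cv2.imwrite('pics/s6z.png',cv2.resize(a[130:230,200:300],None,fx=6,fy=6,interpolation=3))
```

```text
time 6.35
q [4.81180e+00 4.91930e+00 8.12220e+00 9.28576e+01 1.00000e-03 8.54740e+01]
ee_pos [0.5526 0.0465 0.2124]
tcp_rot [1.796557e+02 2.630000e-02 9.933780e+01]
wrist_force [-0.4     0.3932  0.8426]
torque [ 0.0153 -0.0067 -0.0002]
opening 0.0403
```

View pics/w6z.png

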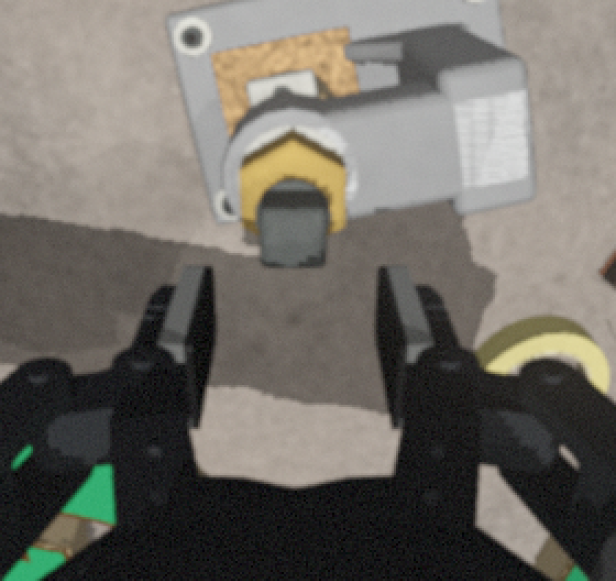

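View pics/s6z.png

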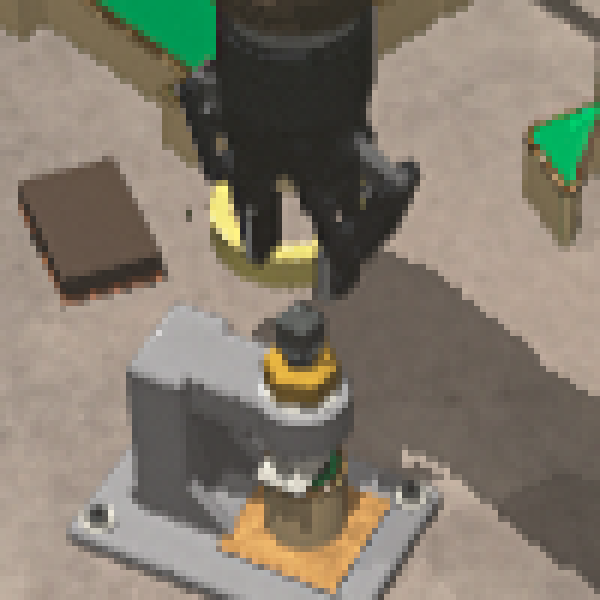

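Run:
```python
from h import *
from scipy.spatial.transform import Rotation as R
o=bot.get_obs();p=bot.camera('wrist')
T=R.from_euler('xyz',o['tcp_rot'],degrees=True).as_matrix()
for n,x,y in [('Ltip',213,267),('Rtip',377,266),('Lback',204,427),('palm',295,488)]:
    c,d=fray(p,(120-.5+x/2.2,120-.5+y/2.2)); c=T.T@(c-o['ee_pos']);d=T.T@d
    for X in (-.011,.009,.011,.013): print(n,np.round(1000*(c+d*(X-c[0])/d[0]),1))
```

```text
Ltip [-11.  -26.7  35.5]
Ltip [  9.  -21.2  -2.9]
Ltip [ 11.  -20.6  -6.7]
Ltip [ 13.  -20.1 -10.5]
Rtip [-11.   24.5  36. ]
Rtip [ 9.  19.1 -2.4]
Rtip [11.  18.6 -6.3]
Rtip [ 13.   18.  -10.1]
Lback [-11.  -20.4 -39.2]
Lback [  9.  -16.3 -61.7]
Lback [ 11.  -15.8 -63.9]
Lback [ 13.  -15.4 -66.2]
palm [-11.   -1.1 -56.8]
palm [  9.   -1.1 -75.5]
palm [ 11.   -1.  -77.4]
palm [ 13.   -1.  -79.3]
```

servo_tool(
  motion=[
    [[0,0,25,0,0,0],[0,0,25,0,0,0],[0,0,15,0,0,0],[0,0,0,0,0,0],[0,0,0,0,0,0]],
  ],
  gripper=46,
)

```text
time: 7.0
ee_pos: [0.5512, 0.0464, 0.143]
tcp_rot: [-180.0, -0.0, 99.3]
wrist_force: [0.4, -0.0, 0.7]
opening: 0.0463
```

Run:
```python
from h import *
st()
p=snap('wrist','w7.png')
a=cv2.imread('pics/w7.png');cv2.imwrite('pics/w7z.png',cv2.resize(a[150:320,160:350],None,fx=4,fy=3.5,interpolation=3))
p=snap('scene','s7.png');a=cv2.imread('pics/s7.png');cv2.imwrite('pics/s7z.png',cv2.resize(a[160:220,210:290],None,fx=8,fy=8,interpolation=3))
```

```text
time 7.0
q [4.81370e+00 4.55330e+00 7.43000e-02 8.55472e+01 1.00000e-03 8.54724e+01]
ee_pos [0.5512 0.0464 0.143 ]
tcp_rot [-1.799739e+02 -3.100000e-03  9.934130e+01]
wrist_force [ 0.4072 -0.0397  0.6567]
torque [ 0.0527 -0.0627 -0.0324]
opening 0.0463
```

View pics/w7z.png

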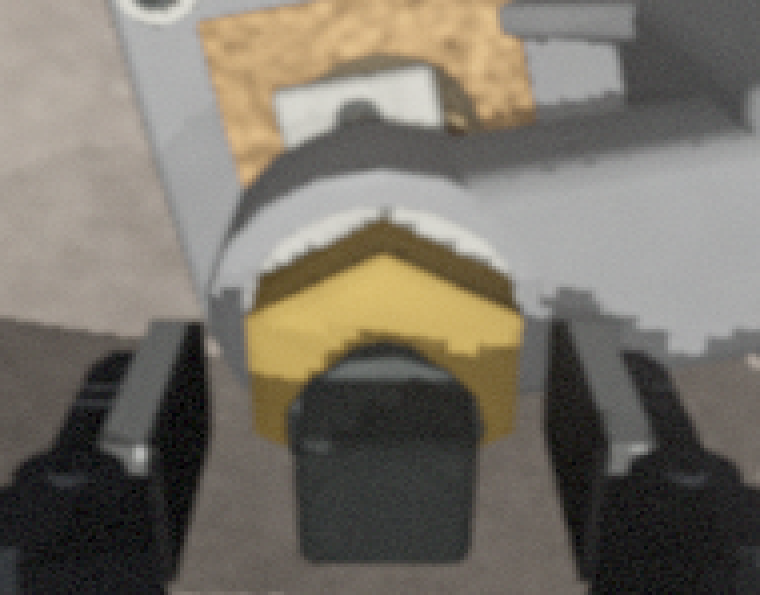

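View pics/s7z.png

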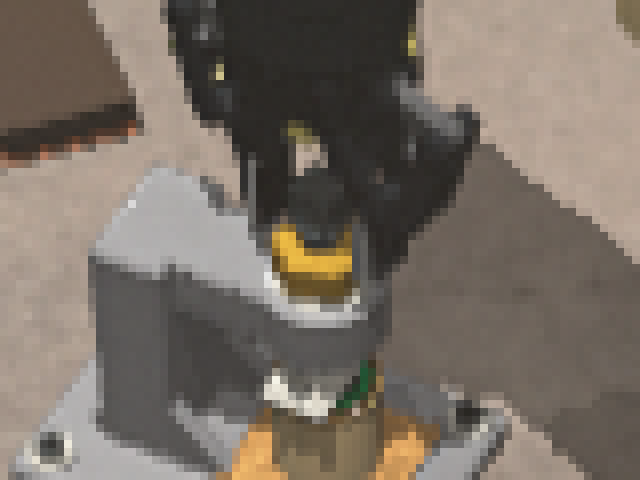

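Run:
```python
from h import *
p=bot.camera('scene')
a=np.array([.987,.162]);b=np.array([-.162,.987]);c=np.array([.5512,.0464])
for s in (-23.2,-36,23.2):
  for e in (-11,11):
   for z in (.134,.143,.152):
    q=c+a*s/1000+b*e/1000
    x=p['R']@np.array([*q,z])+p['t']; uv=np.array([p['cx']+p['fx']*x[0]/x[2],p['cy']+p['fx']*x[1]/x[2]])
    print(s,e,z,np.round((uv-[210,160])*8))
```

```text
-23.2 -11 0.134 [385. 273.]
-23.2 -11 0.143 [385. 257.]
-23.2 -11 0.152 [385. 242.]
-23.2 11 0.134 [351. 305.]
-23.2 11 0.143 [350. 289.]
-23.2 11 0.152 [350. 274.]
-36 -11 0.134 [410. 287.]
-36 -11 0.143 [410. 272.]
-36 -11 0.152 [410. 256.]
-36 11 0.134 [376. 319.]
-36 11 0.143 [376. 304.]
-36 11 0.152 [376. 288.]
23.2 -11 0.134 [294. 222.]
23.2 -11 0.143 [294. 206.]
23.2 -11 0.152 [293. 190.]
23.2 11 0.134 [260. 253.]
23.2 11 0.143 [259. 237.]
23.2 11 0.152 [259. 222.]
```

servo_tool(
  motion=[
    [[0,0,3,0,0,0],[0,0,3,0,0,0],[0,0,2,0,0,0],[0,0,0,0,0,0]],
  ],
)

```text
time: 7.55
ee_pos: [0.5518, 0.0464, 0.1374]
tcp_rot: [179.8, 0.0, 99.3]
wrist_force: [-5.0, -0.5, 17.3]
opening: 0.0461
```

Run:
```python
from h import *
st()
p=snap('wrist','w8.png')
a=cv2.imread('pics/w8.png');cv2.imwrite('pics/w8z.png',cv2.resize(a[150:320,160:350],None,fx=4,fy=3.5,interpolation=3))
p=snap('scene','s8.png');a=cv2.imread('pics/s8.png');cv2.imwrite('pics/s8z.png',cv2.resize(a[160:220,210:290],None,fx=8,fy=8,interpolation=3))
```

```text
time 7.55
q [ 4.81200e+00  4.42890e+00 -6.76600e-01  8.47152e+01 -5.00000e-04
  8.54742e+01]
ee_pos [0.5518 0.0464 0.1374]
tcp_rot [1.798213e+02 1.470000e-02 9.933780e+01]
wrist_force [-4.9978 -0.5085 17.3134]
torque [-0.1063  1.2826 -0.0105]
opening 0.0461
```

View pics/w8z.png

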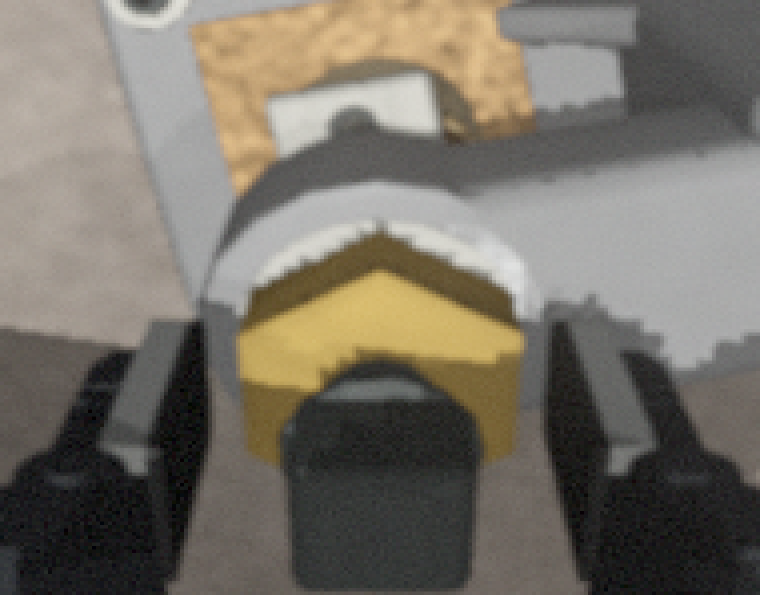

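View pics/s8z.png

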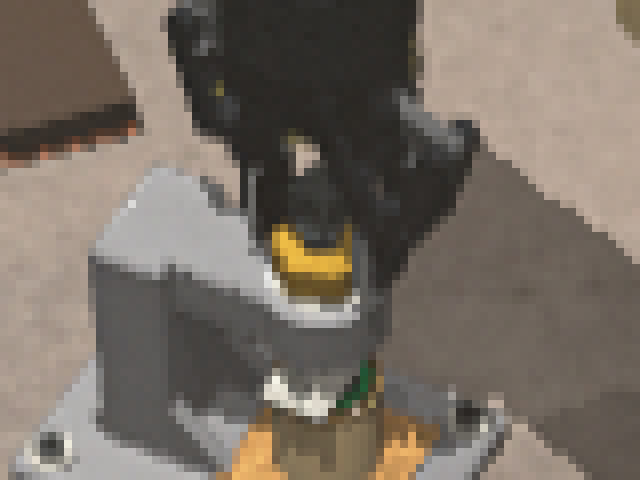

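servo_tool(
  motion=[
    [[0,0,0,0,0,0]],
  ],
)

```text
time: 7.75
ee_pos: [0.5518, 0.0465, 0.1374]
tcp_rot: [179.8, 0.0, 99.3]
wrist_force: [-5.5, -0.2, 16.9]
opening: 0.0457
```

Run:
```python
from h import *
o=st(); print(o['joint_efforts'])
p=snap('top','t8.png');a=cv2.imread('pics/t8.png');cv2.imwrite('pics/t8z.png',cv2.resize(a[140:260,200:340],None,fx=5,fy=5,interpolation=3))
```

```text
time 7.75
q [ 4.81270e+00  4.43130e+00 -6.76100e-01  8.47173e+01 -7.00000e-04
  8.54714e+01]
ee_pos [0.5518 0.0465 0.1374]
tcp_rot [1.798254e+02 1.450000e-02 9.934120e+01]
wrist_force [-5.4602 -0.1978 16.9497]
torque [-0.1196  1.2509  0.0162]
opening 0.0457
[-1.49543735e-02 -4.30391014e+01  4.06734967e+01 -2.31085919e+00
  1.10729656e-02  2.98439272e-04]
```

View pics/t8z.png

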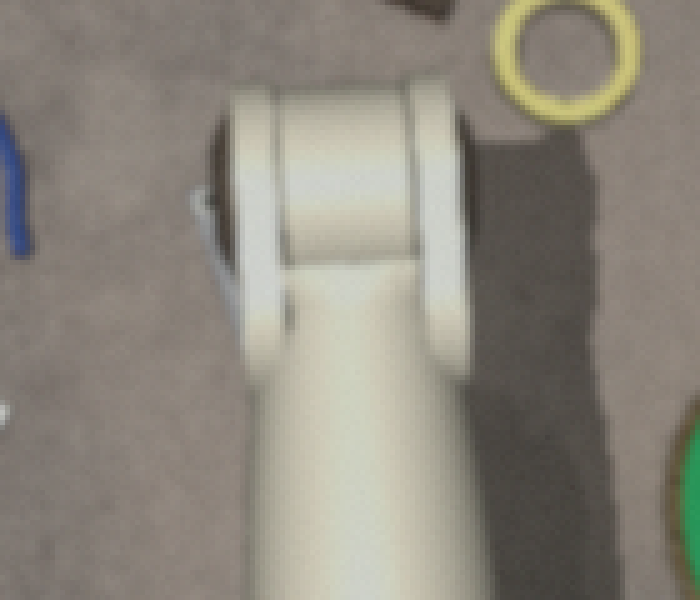

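servo_tool(
  motion=[
    [[0,0,-2,0,0,0],[0,0,0,0,0,0]],
  ],
)

```text
time: 8.0
ee_pos: [0.5516, 0.0464, 0.1375]
tcp_rot: [179.9, 0.0, 99.3]
wrist_force: [-1.8, 0.4, 10.1]
opening: 0.046
```

servo_tool(
  motion=[
    [[0,0,-1,0,0,0],[0,0,0,0,0,0]],
  ],
)

```text
time: 8.2
ee_pos: [0.5513, 0.0464, 0.1376]
tcp_rot: [-180.0, -0.0, 99.3]
wrist_force: [0.9, -0.4, 1.9]
opening: 0.046
```

servo_tool(
  motion=[
    [[0,0,-2.5,0,0,0],[0,0,0,0,0,0],[0,0,0,0,0,0]],
  ],
  gripper=30,
)

```text
time: 8.5
ee_pos: [0.552, 0.0465, 0.1401]
tcp_rot: [180.0, -0.0, 99.3]
wrist_force: [4.8, -0.1, -1.8]
opening: 0.0327
```

Run:
```python
from h import *
o=st()
p=snap('wrist','w9.png')
a=cv2.imread('pics/w9.png');cv2.imwrite('pics/w9z.png',cv2.resize(a[150:320,160:350],None,fx=4,fy=3.5,interpolation=3))
```

```text
time 8.5
q [ 4.81460e+00  4.58820e+00 -2.13200e-01  8.51570e+01  5.00000e-03
  8.54678e+01]
ee_pos [0.552  0.0465 0.1401]
tcp_rot [ 1.799582e+02 -1.700000e-03  9.934680e+01]
wrist_force [ 4.7947 -0.1269 -1.8419]
torque [ 0.0927 -0.76    0.0253]
opening 0.0327
```

View pics/w9z.png

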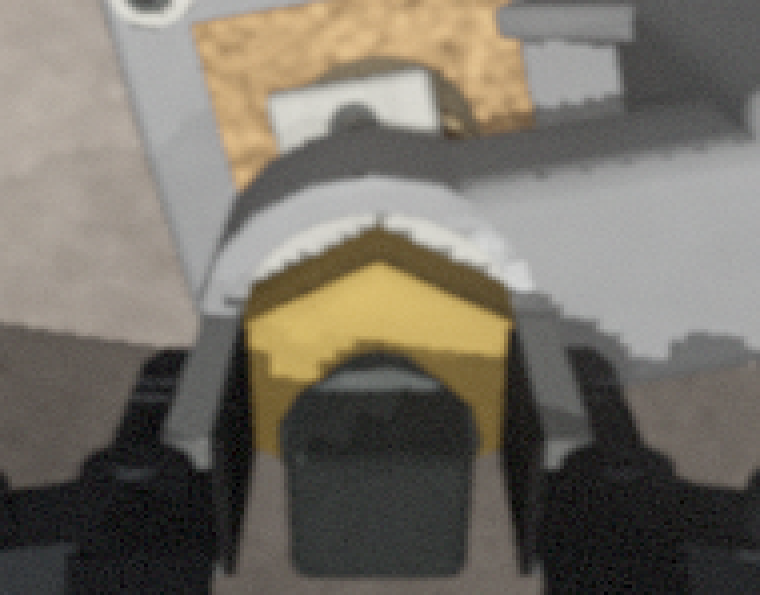

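servo_tool(
  motion=[
    [[0,0.5,0,0,0,0],[0,0,-0.1,0,0,-0.05],[0,0,-0.1,0,0,-0.05]],
  ],
  newtons=120,
)

```text
time: 8.85
ee_pos: [0.552, 0.0465, 0.1401]
tcp_rot: [-180.0, -0.0, 105.1]
wrist_force: [4.4, 1.0, -3.6]
opening: 0.0325
```

Run:
```python
from h import *
o=st()
```

```text
time 8.85
q [ 4.81280e+00  4.65370e+00 -1.38800e-01  8.52213e+01  7.30000e-03
  7.96833e+01]
ee_pos [0.552  0.0465 0.1401]
tcp_rot [-1.799878e+02 -9.600000e-03  1.051295e+02]
wrist_force [ 4.383  1.013 -3.607]
torque [ 0.1017 -0.5264 -0.5634]
opening 0.0325
```

servo_tool(
  motion=[
    [[0,0,-0.1,0,0,-0.06],[0,0,-0.1,0,0,-0.06],[0,0,-0.1,0,0,-0.06]],
  ],
)

```text
time: 9.15
ee_pos: [0.5521, 0.0465, 0.1401]
tcp_rot: [-180.0, -0.0, 115.5]
wrist_force: [5.8, 1.8, -6.3]
opening: 0.0325
```

Run:
```python
from h import *
o=st()
p=snap('wrist','w10.png')
a=cv2.imread('pics/w10.png');cv2.imwrite('pics/w10z.png',cv2.resize(a[150:320,160:350],None,fx=4,fy=3.5,interpolation=3))
```

```text
time 9.15
q [ 4.81300e+00  4.67250e+00 -1.24700e-01  8.52286e+01  6.50000e-03
  6.93262e+01]
ee_pos [0.5521 0.0465 0.1401]
tcp_rot [-1.799782e+02 -1.510000e-02  1.154868e+02]
wrist_force [ 5.8107  1.7702 -6.3056]
torque [ 0.1204 -0.8502 -0.434 ]
opening 0.0325
```

View pics/w10z.png

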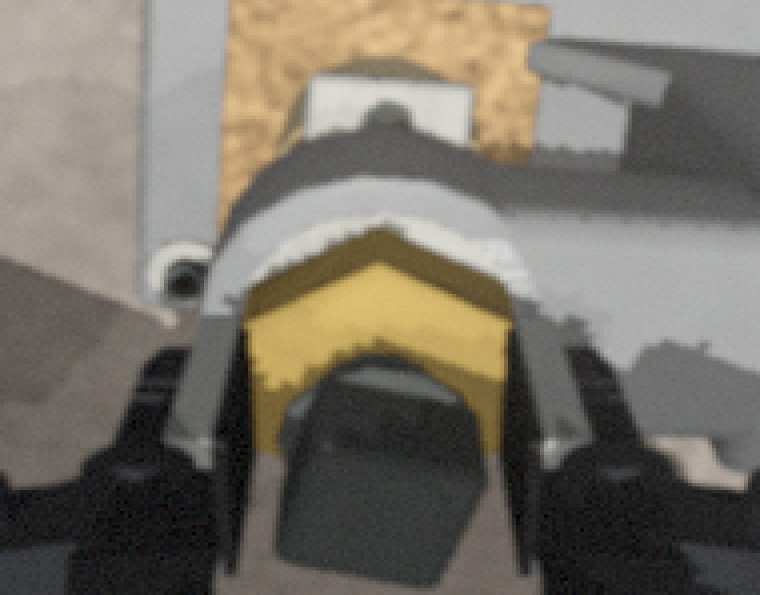

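servo_tool(
  motion=[
    [[0,0,-0.1,0,0,-0.1],[0,0,-0.1,0,0,-0.1],[0,0,-0.2,0,0,-0.1]],
  ],
)

```text
time: 9.5
ee_pos: [0.5522, 0.0466, 0.14]
tcp_rot: [-180.0, -0.0, 132.8]
wrist_force: [7.2, 2.3, -9.2]
opening: 0.0324
```

Run:
```python
from h import *
o=st()
```

```text
time 9.5
q [ 4.81800e+00  4.69630e+00 -1.05400e-01  8.52361e+01  4.30000e-03
  5.20278e+01]
ee_pos [0.5522 0.0466 0.14  ]
tcp_rot [-1.799729e+02 -2.660000e-02  1.327902e+02]
wrist_force [ 7.1621  2.3131 -9.1831]
torque [ 0.1079 -1.2773 -0.1595]
opening 0.0324
```

servo_tool(
  motion=[
    [[0,0,-0.2,0,0,-0.1],[0,0,-0.2,0,0,-0.1],[0,0,-0.2,0,0,-0.1],[0,0,-0.2,0,0,-0.1]],
  ],
)

```text
time: 9.9
ee_pos: [0.5522, 0.0466, 0.1401]
tcp_rot: [-180.0, -0.1, 155.7]
wrist_force: [9.3, 2.6, -14.7]
opening: 0.0324
```

Run:
```python
from h import *
o=st()
```

```text
time 9.9
q [ 4.82360e+00  4.73840e+00 -5.74000e-02  8.52729e+01  8.50000e-03
  2.90989e+01]
ee_pos [0.5522 0.0466 0.1401]
tcp_rot [-1.799740e+02 -6.420000e-02  1.557247e+02]
wrist_force [  9.3084   2.6231 -14.6881]
torque [ 0.3085 -1.8817 -0.1278]
opening 0.0324
```

servo_tool(
  motion=[
    [[0,0,1,0,0,0],[0,0,1,0,0,0],[0,0,0,0,0,0]],
  ],
)

```text
time: 10.2
ee_pos: [0.5522, 0.0467, 0.14]
tcp_rot: [180.0, 0.0, 155.5]
wrist_force: [5.4, 2.6, -3.1]
opening: 0.0324
```

Run:
```python
from h import *
o=st()
p=snap('wrist','w11.png')
a=cv2.imread('pics/w11.png');cv2.imwrite('pics/w11z.png',cv2.resize(a[150:320,160:350],None,fx=4,fy=3.5,interpolation=3))
```

```text
time 10.2
q [ 4.82350e+00  4.63510e+00 -1.79700e-01  8.51512e+01  1.02000e-02
  2.93399e+01]
ee_pos [0.5522 0.0467 0.14  ]
tcp_rot [1.799745e+02 2.470000e-02 1.554836e+02]
wrist_force [ 5.3596  2.5695 -3.1476]
torque [ 0.1985 -0.9711 -0.004 ]
opening 0.0324
```

View pics/w11z.png

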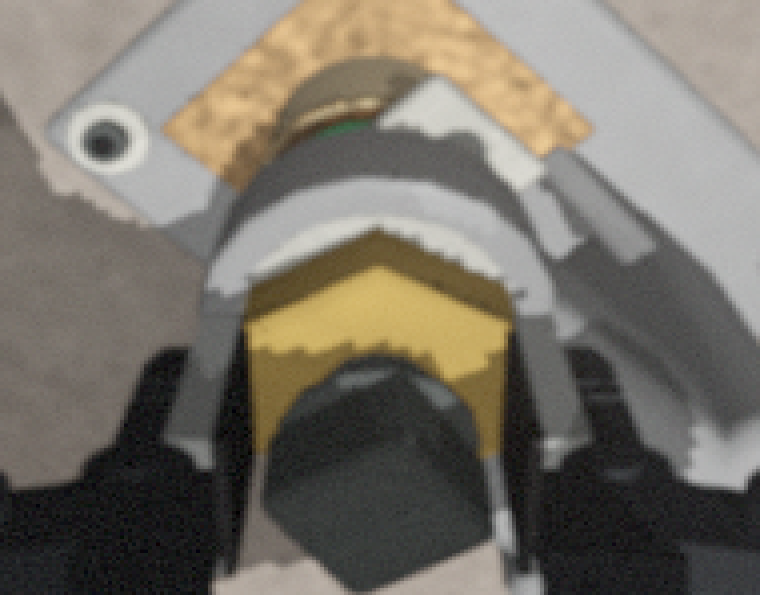

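servo_tool(
  motion=[
    [[0,0,0,0,0,-0.11],[0,0,0,0,0,-0.11],[0,0,0,0,0,-0.11],[0,0,0,0,0,0]],
  ],
)

```text
time: 10.65
ee_pos: [0.5523, 0.0467, 0.14]
tcp_rot: [180.0, 0.0, 174.6]
wrist_force: [5.3, 2.3, -2.7]
opening: 0.0324
```

Run:
```python
from h import *
o=st()
```

```text
time 10.65
q [ 4.82540e+00  4.62960e+00 -1.75000e-01  8.51469e+01  1.86000e-02
  1.02175e+01]
ee_pos [0.5523 0.0467 0.14  ]
tcp_rot [1.799731e+02 4.440000e-02 1.746079e+02]
wrist_force [ 5.3119  2.2873 -2.7183]
torque [ 0.3139 -1.0964 -0.0262]
opening 0.0324
```

servo_tool(
  motion=[
    [[0,0,0,0,0,0],[0,0,0,0,0,0],[0,0,-16,0,0,-0.128],[0,0,-16,0,0,-0.129],[0,0,0,0,0,0]],
  ],
  gripper=50,
  newtons=60,
)

```text
time: 11.15
ee_pos: [0.5524, 0.0464, 0.1741]
tcp_rot: [-180.0, 0.1, -170.8]
wrist_force: [-0.6, 0.0, 1.5]
opening: 0.05
```

Run:
```python
from h import *
o=st()
p=snap('wrist','w12.png')
a=cv2.imread('pics/w12.png');cv2.imwrite('pics/w12z.png',cv2.resize(a[150:320,160:350],None,fx=4,fy=3.5,interpolation=3))
p=snap('scene','s12.png');a=cv2.imread('pics/s12.png');cv2.imwrite('pics/s12z.png',cv2.resize(a[160:220,210:290],None,fx=8,fy=8,interpolation=3))
```

```text
time 11.15
q [ 4.80880e+00  4.62520e+00  3.56840e+00  8.88043e+01 -1.04000e-02
 -4.40580e+00]
ee_pos [0.5524 0.0464 0.1741]
tcp_rot [-1.799789e+02  1.376000e-01 -1.707854e+02]
wrist_force [-0.6173  0.0148  1.4663]
torque [ 0.0383 -0.0029  0.0181]
opening 0.05
```

View pics/w12z.png

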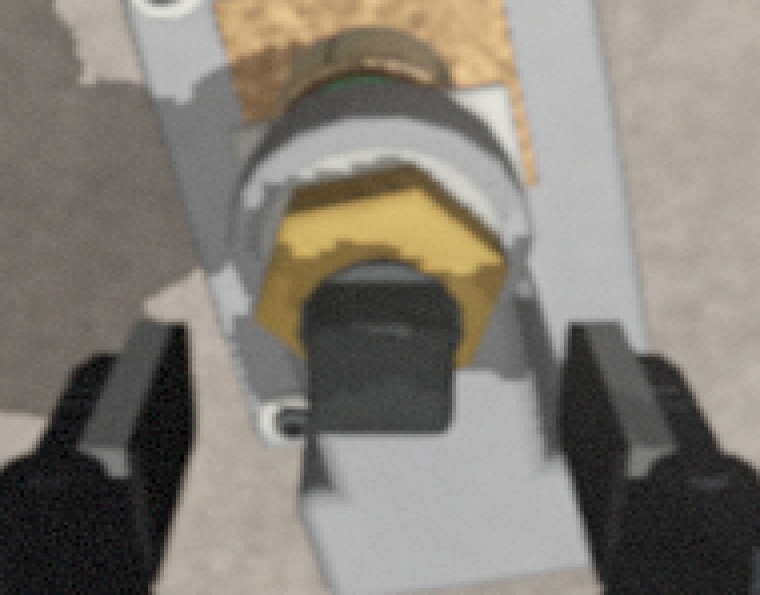

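View pics/s12z.png

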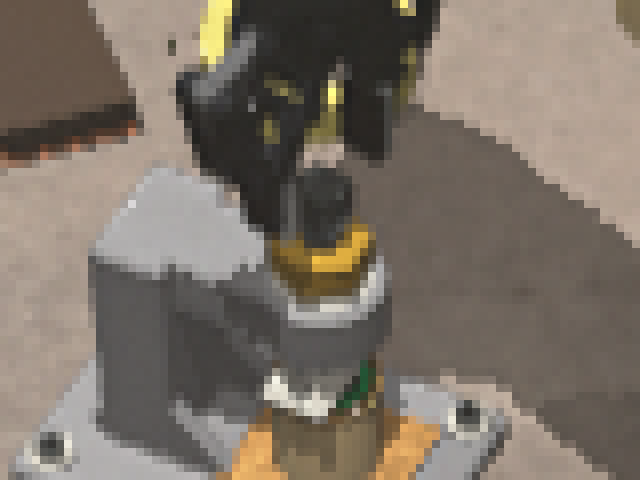

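servo_tool(
  motion=[
    [[0,0,1,0,0,0],[0,0,0,0,0,0],[0,0,0,0,0,0],[0,0,0,0,0,0]],
  ],
  gripper=8,
)

```text
time: 11.65
ee_pos: [0.5514, 0.0467, 0.1703]
tcp_rot: [180.0, -0.1, -170.9]
wrist_force: [-1.8, 2.4, -3.2]
opening: 0.0183
```

Run:
```python
from h import *
o=st()
p=snap('wrist','w13.png')
a=cv2.imread('pics/w13.png');cv2.imwrite('pics/w13z.png',cv2.resize(a[150:320,160:350],None,fx=4,fy=3.5,interpolation=3))
```

```text
time 11.65
q [ 4.8275e+00  4.7075e+00  3.2463e+00  8.8626e+01  2.5000e-02 -4.2702e+00]
ee_pos [0.5514 0.0467 0.1703]
tcp_rot [ 1.799685e+02 -8.510000e-02 -1.709024e+02]
wrist_force [-1.7826  2.3803 -3.2402]
torque [ 0.4484  0.2795 -0.0285]
opening 0.0183
```

View pics/w13z.png

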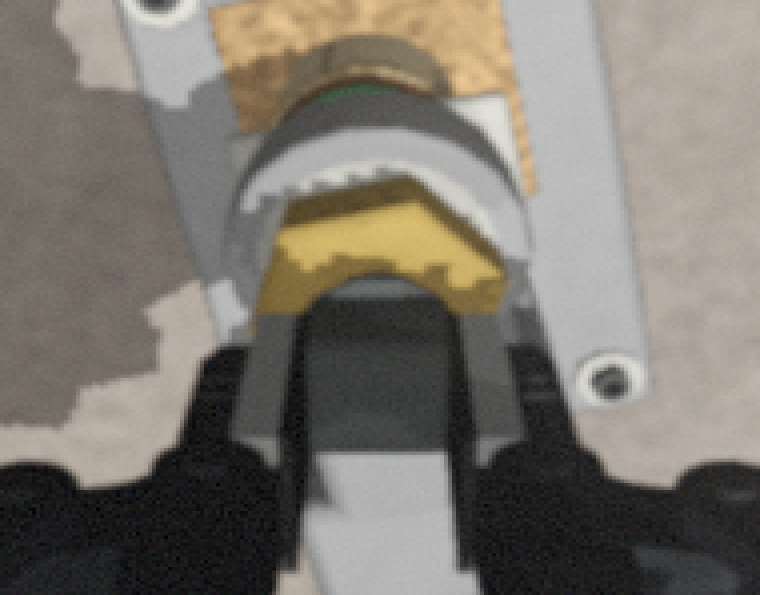

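servo_tool(
  motion=[
    [[0,0,0.1,0,0,0.1],[0,0,0.1,0,0,0.1],[0,0,0.2,0,0,0.1],[0,0,0,0,0,0]],
  ],
)

```text
time: 12.1
ee_pos: [0.5514, 0.0469, 0.1703]
tcp_rot: [180.0, -0.1, 171.9]
wrist_force: [-3.7, 4.1, -1.4]
opening: 0.0185
```

Run:
```python
from h import *
o=st()
```

```text
time 12.1
q [4.83450e+00 4.69010e+00 3.22700e+00 8.86021e+01 4.42000e-02 1.29820e+01]
ee_pos [0.5514 0.0469 0.1703]
tcp_rot [ 1.799716e+02 -7.350000e-02  1.718525e+02]
wrist_force [-3.7196  4.076  -1.4014]
torque [ 0.813   0.6493 -0.0572]
opening 0.0185
```

servo_tool(
  motion=[
    [[0.5,0.5,0,0,0,0],[0,0,0,0,0,0]],
  ],
)

```text
time: 12.3
ee_pos: [0.5514, 0.0469, 0.1703]
tcp_rot: [-180.0, -0.0, 172.0]
wrist_force: [-0.6, 2.0, -3.5]
opening: 0.0184
```

Run:
```python
from h import *
o=st()
```

```text
time 12.3
q [ 4.87830e+00  4.64300e+00  3.17760e+00  8.85612e+01 -2.30000e-02
  1.28295e+01]
ee_pos [0.5514 0.0469 0.1703]
tcp_rot [-1.799717e+02 -2.070000e-02  1.720488e+02]
wrist_force [-0.6215  2.0231 -3.4931]
torque [ 0.2371  0.2251 -0.0121]
opening 0.0184
```

servo_tool(
  motion=[
    [[0,0,0.2,0,0,0.1],[0,0,0.2,0,0,0.1]],
  ],
)

```text
time: 12.5
ee_pos: [0.5514, 0.047, 0.1703]
tcp_rot: [180.0, 0.0, 160.3]
wrist_force: [-1.9, 1.7, -0.6]
opening: 0.018
```

Run:
```python
from h import *
o=st()
p=snap('wrist','w14.png')
a=cv2.imread('pics/w14.png');cv2.imwrite('pics/w14z.png',cv2.resize(a[150:320,160:350],None,fx=4,fy=3.5,interpolation=3))
```

```text
time 12.5
q [4.87510e+00 4.62710e+00 3.15940e+00 8.85313e+01 8.00000e-04 2.45282e+01]
ee_pos [0.5514 0.047  0.1703]
tcp_rot [1.799989e+02 6.000000e-04 1.603469e+02]
wrist_force [-1.8525  1.7478 -0.5969]
torque [0.45   0.4582 0.068 ]
opening 0.018
```

View pics/w14z.png

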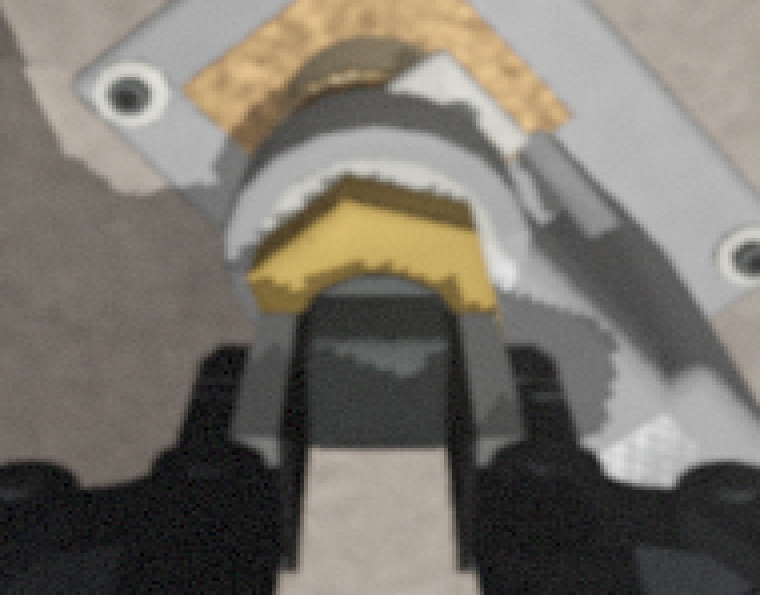

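servo_tool(
  motion=[
    [[0,0,0,0,0,0.1],[0,0,0,0,0,0.1],[0,0,0,0,0,0]],
  ],
)

```text
time: 12.85
ee_pos: [0.5515, 0.0472, 0.1703]
tcp_rot: [180.0, -0.0, 149.1]
wrist_force: [-1.1, 3.0, -2.1]
opening: 0.018
```

Run:
```python
from h import *
o=st()
```

```text
time 12.85
q [4.88090e+00 4.62680e+00 3.15810e+00 8.85241e+01 1.22000e-02 3.57923e+01]
ee_pos [0.5515 0.0472 0.1703]
tcp_rot [ 1.799859e+02 -1.300000e-03  1.490886e+02]
wrist_force [-1.091   2.9974 -2.0612]
torque [ 0.5524  0.3043 -0.0331]
opening 0.018
```

servo_tool(
  motion=[
    [[0,0,0,0,0,0.1],[0,0,0,0,0,0.1],[0,0,0,0,0,0]],
  ],
)

```text
time: 13.15
ee_pos: [0.5516, 0.0472, 0.1703]
tcp_rot: [180.0, -0.0, 137.7]
wrist_force: [-0.8, 4.6, -2.3]
opening: 0.0179
```

Run:
```python
from h import *
o=st()
```

```text
time 13.15
q [4.88420e+00 4.62910e+00 3.16120e+00 8.85171e+01 2.28000e-02 4.71590e+01]
ee_pos [0.5516 0.0472 0.1703]
tcp_rot [ 1.799735e+02 -6.600000e-03  1.377251e+02]
wrist_force [-0.7823  4.5721 -2.3125]
torque [ 0.7176  0.1984 -0.1112]
opening 0.0179
```

servo_tool(
  motion=[
    [[0,0.4,0,0,0,0.05],[0,0,0,0,0,0.05]],
  ],
)

```text
time: 13.35
ee_pos: [0.5516, 0.0473, 0.1703]
tcp_rot: [-180.0, -0.0, 132.1]
wrist_force: [-2.1, 3.1, -0.6]
opening: 0.0183
```

```bash
cat > r.py <<'E'
from h import *
import sys
o=bot.get_obs();print(round(o['time'],2),'yaw',round(o['tcp_rot'][2],2),'F',np.round(o['wrist_force'],1),'T',np.round(o['torque'],3),'j',np.round(o['joint_efforts'][5],4),'op',o['opening'],'z',o['ee_pos'][2])
for i in range(int(sys.argv[1]) if len(sys.argv)>1 else 0):
    bot.camera('wrist');o=bot.get_obs();print('  ',round(o['tcp_rot'][2],2),'F',np.round(o['wrist_force'],1),'T',np.round(o['torque'],3),'j',np.round(o['joint_efforts'][5],4))
E
python3 r.py 3
```

```text
13.35 yaw 132.11 F [-2.1  3.1 -0.6] T [0.499 0.445 0.094] j -0.744 op 0.018272579533366744 z 0.1703321393309204
   131.91 F [-1.5  2.3 -1.4] T [0.499 0.472 0.01 ] j -0.3717
   132.09 F [-1.8  2.5 -0.9] T [ 0.447  0.483 -0.08 ] j 0.6544
   132.13 F [-1.8  2.8 -0.9] T [ 0.481  0.482 -0.066] j 0.1925
```

servo_tool(
  motion=[
    [[0,0,0,0,0,0.04],[0,0,0,0,0,0.04]],
  ],
)

```text
time: 13.7
ee_pos: [0.5517, 0.0474, 0.1703]
tcp_rot: [-180.0, -0.0, 127.4]
wrist_force: [-0.9, 2.1, -1.3]
opening: 0.0182
```

```bash
python3 r.py
```

```text
13.7 yaw 127.44 F [-0.9  2.1 -1.3] T [0.54  0.415 0.193] j -0.5489 op 0.01815948090168377 z 0.1703470569904212
```

servo_tool(
  motion=[
    [[0,0,0,0,0,0.04],[0,0,0,0,0,0.04]],
  ],
)

```text
time: 13.9
ee_pos: [0.5517, 0.0474, 0.1704]
tcp_rot: [180.0, 0.0, 122.9]
wrist_force: [-1.5, 2.9, -1.0]
opening: 0.018
```

```bash
python3 r.py
```

```text
13.9 yaw 122.86 F [-1.5  2.9 -1. ] T [0.526 0.397 0.223] j -0.4672 op 0.01804010056102899 z 0.17036791293915435
```

servo_tool(
  motion=[
    [[0,0,0,0,0,0.04],[0,0,0,0,0,0.04]],
  ],
)

```text
time: 14.1
ee_pos: [0.5517, 0.0474, 0.1704]
tcp_rot: [180.0, -0.0, 118.3]
wrist_force: [-1.4, 2.3, -1.3]
opening: 0.0183
```

```bash
python3 r.py 2
```

```text
14.1 yaw 118.28 F [-1.4  2.3 -1.3] T [0.546 0.364 0.258] j -0.4348 op 0.018273460731683372 z 0.17036985654379172
   118.13 F [-1.3  2.7 -1.4] T [0.549 0.405 0.148] j -0.1775
   118.27 F [-1.8  4.  -0.6] T [0.551 0.378 0.048] j 0.637
```

servo_tool(
  motion=[
    [[0,0,0,0,0,-0.05],[0,0,0,0,0,-0.05]],
  ],
)

```text
time: 14.4
ee_pos: [0.5517, 0.0474, 0.1704]
tcp_rot: [180.0, -0.0, 124.1]
wrist_force: [-2.5, 2.3, -2.6]
opening: 0.018
```

```bash
python3 r.py
```

```text
14.4 yaw 124.15 F [-2.5  2.3 -2.6] T [ 0.571  0.489 -0.164] j 0.7296 op 0.018021314647286717 z 0.17037195735470134
```

servo_tool(
  motion=[
    [[0,0,0,0,0,-0.05],[0,0,0,0,0,-0.05]],
  ],
)

```text
time: 14.6
ee_pos: [0.5516, 0.0473, 0.1704]
tcp_rot: [-180.0, -0.0, 129.9]
wrist_force: [-1.6, 2.4, -1.5]
opening: 0.0185
```

```bash
python3 r.py
```

```text
14.6 yaw 129.88 F [-1.6  2.4 -1.5] T [ 0.545  0.491 -0.109] j 0.6989 op 0.01845565426578093 z 0.17035791577241052
```

servo_tool(
  motion=[
    [[0,0,0,0,0,-0.05],[0,0,0,0,0,-0.05]],
  ],
)

```text
time: 14.8
ee_pos: [0.5516, 0.0473, 0.1703]
tcp_rot: [-180.0, -0.0, 135.6]
wrist_force: [-2.1, 1.1, -0.6]
opening: 0.0183
```

```bash
python3 r.py
```

```text
14.8 yaw 135.61 F [-2.1  1.1 -0.6] T [ 0.463  0.522 -0.08 ] j 0.7287 op 0.0182711593026858 z 0.17034238723452413
```

servo_tool(
  motion=[
    [[0,0,0,0,0,-0.05],[0,0,0,0,0,-0.05]],
  ],
)

```text
time: 15.0
ee_pos: [0.5516, 0.0472, 0.1703]
tcp_rot: [-180.0, -0.0, 141.3]
wrist_force: [-3.5, 2.0, -1.7]
opening: 0.0181
```

```bash
python3 r.py
```

```text
15.0 yaw 141.35 F [-3.5  2.  -1.7] T [ 0.389  0.589 -0.094] j 0.7564 op 0.018079941823657124 z 0.17031501805023322
```

servo_tool(
  motion=[
    [[0,0,0,0,0,-0.05],[0,0,0,0,0,-0.05]],
  ],
)

```text
time: 15.2
ee_pos: [0.5515, 0.0472, 0.1703]
tcp_rot: [-180.0, -0.0, 147.1]
wrist_force: [-3.3, 1.7, -0.9]
opening: 0.0181
```

```bash
python3 r.py
```

```text
15.2 yaw 147.08 F [-3.3  1.7 -0.9] T [ 0.373  0.654 -0.087] j 0.7551 op 0.018085562003315476 z 0.17033256987573797
```

servo_tool(
  motion=[
    [[0,0,0,0,0,-0.05],[0,0,0,0,0,-0.05]],
  ],
)

```text
time: 15.4
ee_pos: [0.5515, 0.0471, 0.1703]
tcp_rot: [-180.0, -0.0, 152.8]
wrist_force: [-3.3, 1.4, -0.2]
opening: 0.0183
```

```bash
python3 r.py
```

```text
15.4 yaw 152.8 F [-3.3  1.4 -0.2] T [ 0.302  0.634 -0.068] j 0.7555 op 0.018309539985707952 z 0.17031015857561607
```

servo_tool(
  motion=[
    [[0,0,0,0,0,0.05],[0,0,0,0,0,0.05]],
  ],
)

```text
time: 15.6
ee_pos: [0.5515, 0.0472, 0.1703]
tcp_rot: [-180.0, -0.0, 146.9]
wrist_force: [-3.4, 2.1, 0.2]
opening: 0.0178
```

```bash
python3 r.py
```

```text
15.6 yaw 146.86 F [-3.4  2.1  0.2] T [0.431 0.641 0.035] j -0.8772 op 0.017838157842640194 z 0.17033500917692573
```

servo_tool(
  motion=[
    [[0,0,0,0,0,0.05],[0,0,0,0,0,0.05]],
  ],
)

```text
time: 15.8
ee_pos: [0.5516, 0.0473, 0.1703]
tcp_rot: [-180.0, -0.0, 141.1]
wrist_force: [-1.8, 2.0, -0.5]
opening: 0.0183
```

```bash
python3 r.py
```

```text
15.8 yaw 141.12 F [-1.8  2.  -0.5] T [0.433 0.6   0.041] j -0.7563 op 0.01828394416330245 z 0.1703330453569539
```

servo_tool(
  motion=[
    [[0,0,0,0,0,0.05]],
  ],
)

```text
time: 15.9
ee_pos: [0.5516, 0.0473, 0.1703]
tcp_rot: [-180.0, -0.0, 138.3]
wrist_force: [-2.4, 1.6, -0.2]
opening: 0.0181
```

```bash
python3 r.py
```

```text
15.9 yaw 138.26 F [-2.4  1.6 -0.2] T [0.419 0.522 0.042] j -0.7414 op 0.018103371156337394 z 0.17034801324697155
```

servo_tool(
  motion=[
    [[0,0,0,0,0,0.05]],
  ],
)

```text
time: 16.0
ee_pos: [0.5516, 0.0473, 0.1703]
tcp_rot: [-180.0, -0.0, 135.4]
wrist_force: [-2.4, 1.9, -0.5]
opening: 0.0181
```

```bash
python3 r.py
```

```text
16.0 yaw 135.39 F [-2.4  1.9 -0.5] T [0.418 0.522 0.154] j -0.7198 op 0.01809329558705551 z 0.1703322949522103
```

servo_tool(
  motion=[
    [[0,0,0,0,0,0.05]],
  ],
)

```text
time: 16.1
ee_pos: [0.5516, 0.0473, 0.1703]
tcp_rot: [-180.0, -0.0, 132.5]
wrist_force: [-3.2, 3.3, -0.3]
opening: 0.0181
```

```bash
python3 r.py
```

```text
16.1 yaw 132.53 F [-3.2  3.3 -0.3] T [0.559 0.506 0.088] j -0.6996 op 0.018140732767879527 z 0.17034803982451738
```

servo_tool(
  motion=[
    [[0,0,0,0,0,0.05]],
  ],
)

```text
time: 16.2
ee_pos: [0.5516, 0.0474, 0.1703]
tcp_rot: [-180.0, -0.0, 129.7]
wrist_force: [-2.5, 2.3, -0.5]
opening: 0.0184
```

```bash
python3 r.py
```

```text
16.2 yaw 129.67 F [-2.5  2.3 -0.5] T [0.524 0.473 0.104] j -0.6798 op 0.018403008098139523 z 0.17032307833967758
```

servo_tool(
  motion=[
    [[0,0,0,0,0,0.05]],
  ],
)

```text
time: 16.3
ee_pos: [0.5517, 0.0474, 0.1703]
tcp_rot: [180.0, 0.0, 126.8]
wrist_force: [-1.4, 2.3, -0.8]
opening: 0.0181
```

```bash
python3 r.py
```

```text
16.3 yaw 126.81 F [-1.4  2.3 -0.8] T [0.488 0.456 0.176] j -0.6597 op 0.01809096777530121 z 0.17034939504357596
```

servo_tool(
  motion=[
    [[0,0,0,0,0,0.05]],
  ],
)

```text
time: 16.4
ee_pos: [0.5517, 0.0474, 0.1704]
tcp_rot: [180.0, -0.0, 123.9]
wrist_force: [-1.7, 2.7, -0.9]
opening: 0.0183
```

```bash
python3 r.py
```

```text
16.4 yaw 123.95 F [-1.7  2.7 -0.9] T [0.558 0.407 0.164] j -0.6396 op 0.018323094363982464 z 0.17040014462414022
```

servo_tool(
  motion=[
    [[0,0,0,0,0,-0.02],[0,0,0,0,0,-0.015],[0,0,0,0,0,0]],
  ],
)

```text
time: 16.7
ee_pos: [0.5517, 0.0474, 0.1704]
tcp_rot: [180.0, -0.0, 126.0]
wrist_force: [-3.3, 2.5, -0.5]
opening: 0.0181
```

```bash
python3 r.py 1; cp pics/w14.png /dev/null
python3 - <<'E'
from h import *
p=snap('wrist','w15.png')
E
```

```text
16.7 yaw 125.99 F [-3.3  2.5 -0.5] T [0.595 0.588 0.031] j -0.2966 op 0.018105889994095976 z 0.17036823036471413
   125.93 F [-1.8  3.1 -0.3] T [0.563 0.562 0.023] j -0.1416
```

servo_tool(
  motion=[
    [[0,0,0,0,0,0],[0,0,0,0,0,0],[0,0,0,0,0,0]],
  ],
  gripper=52,
  newtons=120,
)

```text
time: 17.1
ee_pos: [0.552, 0.0471, 0.1705]
tcp_rot: [180.0, 0.0, 125.8]
wrist_force: [-0.4, 0.5, -0.1]
opening: 0.0522
```

servo_tool(
  motion=[
    [[0,0,-25,0,0,0],[0,0,-25,0,0,0.1],[0,0,0,0,0,0.1],[0,0,0,0,0,0]],
  ],
)

```text
time: 17.5
ee_pos: [0.5522, 0.0472, 0.2211]
tcp_rot: [179.9, 0.0, 114.3]
wrist_force: [-0.1, 0.4, 0.5]
opening: 0.052
```

```bash
python3 r.py
python3 - <<'E'
from h import *
p=snap('wrist','w16.png')
u,v=fproj(p,[.5515,.0465,.16]).astype(int);print(u,v)
a=cv2.imread('pics/w16.png');cv2.imwrite('pics/w16z.png',cv2.resize(a[v-35:v+45,u-45:u+45],None,fx=8,fy=7,interpolation=3))
E
```

```text
17.5 yaw 114.26 F [-0.1  0.4  0.5] T [-0.022  0.016 -0.052] j 1.4462 op 0.051993475296060465 z 0.22111724296691115
253 212
```

View pics/w16z.png

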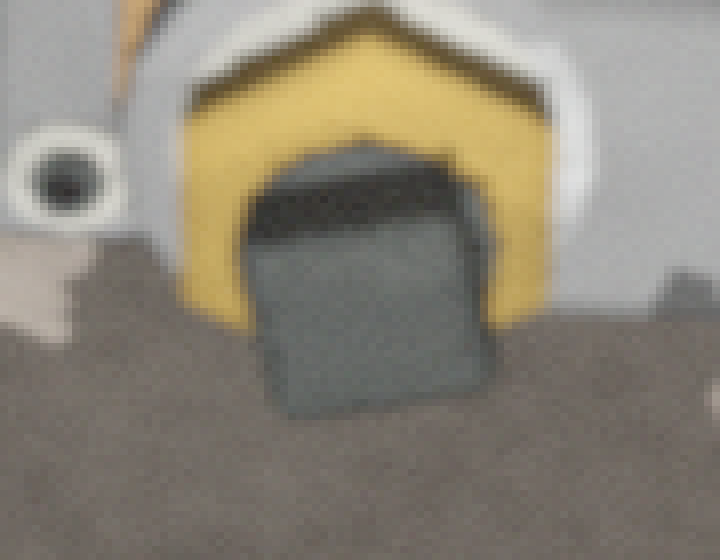

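servo_tool(
  motion=[
    [[0,0,30,0,0,0],[0,0,30,0,0,0],[0,0,15,0,0,0],[0,0,5.5,0,0,0],[0,0,0,0,0,0]],
  ],
)

```text
time: 18.05
ee_pos: [0.5515, 0.0473, 0.1398]
tcp_rot: [-180.0, -0.0, 114.4]
wrist_force: [0.4, -0.1, 0.6]
opening: 0.052
```

servo_tool(
  motion=[
    [[0,0,0,0,0,0],[0,0,0,0,0,0],[0,0,0,0,0,0],[0,0,0,0,0,0]],
  ],
  gripper=28,
)

```text
time: 18.45
ee_pos: [0.552, 0.0472, 0.1419]
tcp_rot: [179.9, 0.1, 114.4]
wrist_force: [-4.1, -0.9, 6.4]
opening: 0.032
```

```bash
python3 r.py
python3 - <<'E'
from h import *
p=snap('wrist','w17.png')
a=cv2.imread('pics/w17.png');cv2.imwrite('pics/w17z.png',cv2.resize(a[150:320,160:350],None,fx=4,fy=3.5,interpolation=3))
E
```

```text
18.45 yaw 114.36 F [-4.1 -0.9  6.4] T [-0.27   1.002  0.007] j 0.0133 op 0.03196471835903414 z 0.14191951409933187
```

View pics/w17z.png

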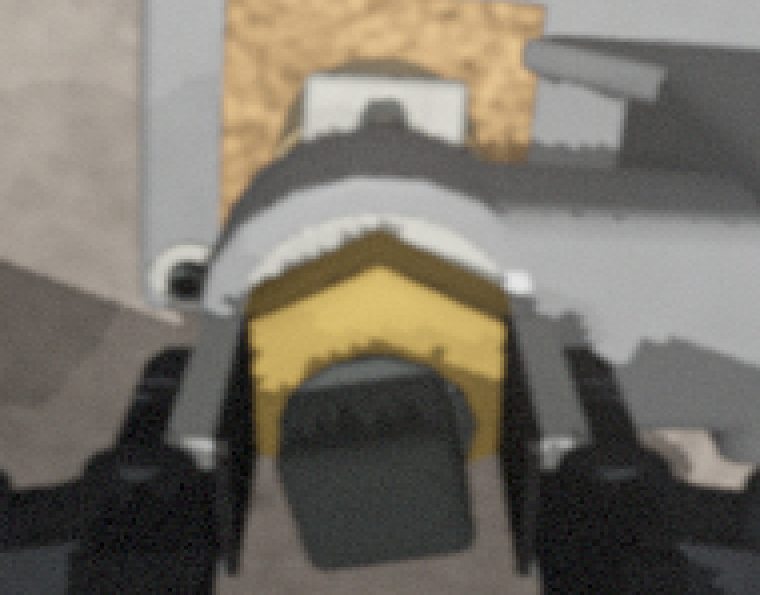

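servo_tool(
  motion=[
    [[0,0,-0.6,0,0,0],[0,0,0,0,0,0.1],[0,0,0,0,0,0.1],[0,0,0,0,0,0.1],[0,0,0,0,0,0.1]],
  ],
)

```text
time: 19.0
ee_pos: [0.5521, 0.0473, 0.1419]
tcp_rot: [179.9, 0.0, 91.2]
wrist_force: [-3.1, -0.6, 5.7]
opening: 0.0323
```

```bash
python3 r.py
```

```text
19.0 yaw 91.21 F [-3.1 -0.6  5.7] T [-0.256  0.642 -0.023] j -1.6366 op 0.03228593417585275 z 0.14194965628625272
```

servo_tool(
  motion=[
    [[0,0,0,0,0,0.05],[0,0,0,0,0,0.05]],
  ],
)

```text
time: 19.2
ee_pos: [0.5521, 0.0473, 0.1419]
tcp_rot: [179.9, -0.0, 85.6]
wrist_force: [-3.2, -1.4, 6.7]
opening: 0.0322
```

```bash
python3 r.py
```

```text
19.2 yaw 85.59 F [-3.2 -1.4  6.7] T [-0.306  0.618 -0.004] j -0.7466 op 0.03220679471411348 z 0.14193727272936962
```

servo_tool(
  motion=[
    [[0,0,0,0,0,0.05],[0,0,0,0,0,0.05]],
  ],
)

```text
time: 19.4
ee_pos: [0.5522, 0.0473, 0.142]
tcp_rot: [179.9, -0.0, 79.9]
wrist_force: [-2.1, -1.3, 4.7]
opening: 0.0318
```

```bash
python3 r.py
```

```text
19.4 yaw 79.87 F [-2.1 -1.3  4.7] T [-0.23   0.667  0.142] j -0.7041 op 0.03183991901929623 z 0.1419798964003305
```

servo_tool(
  motion=[
    [[0,0,0,0,0,0.05],[0,0,0,0,0,0.05]],
  ],
)

```text
time: 19.6
ee_pos: [0.5522, 0.0473, 0.142]
tcp_rot: [179.9, -0.0, 74.1]
wrist_force: [-2.6, -0.6, 5.9]
opening: 0.0319
```

```bash
python3 r.py
```

```text
19.6 yaw 74.15 F [-2.6 -0.6  5.9] T [-0.282  0.587  0.267] j -0.5949 op 0.03185443274560899 z 0.14201063353817983
```

servo_tool(
  motion=[
    [[0,0,0,0,0,0.05],[0,0,0,0,0,0.05]],
  ],
)

```text
time: 19.8
ee_pos: [0.5522, 0.0472, 0.1421]
tcp_rot: [179.9, -0.0, 68.4]
wrist_force: [-2.7, -2.0, 6.4]
opening: 0.0319
```

```bash
python3 r.py
```

```text
19.8 yaw 68.43 F [-2.7 -2.   6.4] T [-0.373  0.597  0.379] j -0.4872 op 0.03194404297469468 z 0.1420767687077768
```

servo_tool(
  motion=[
    [[0,0,0,0,0,0.05],[0,0,0,0,0,0.05]],
  ],
)

```text
time: 20.0
ee_pos: [0.5523, 0.0472, 0.1421]
tcp_rot: [179.9, -0.0, 62.7]
wrist_force: [-2.2, -2.1, 5.5]
opening: 0.0323
```

```bash
python3 r.py
python3 - <<'E'
from h import *
p=snap('wrist','w18.png')
a=cv2.imread('pics/w18.png');cv2.imwrite('pics/w18z.png',cv2.resize(a[150:320,160:350],None,fx=4,fy=3.5,interpolation=3))
E
```

```text
20.0 yaw 62.71 F [-2.2 -2.1  5.5] T [-0.37   0.64   0.419] j -0.3797 op 0.03233826058341469 z 0.14209964805153136
```

View pics/w18z.png

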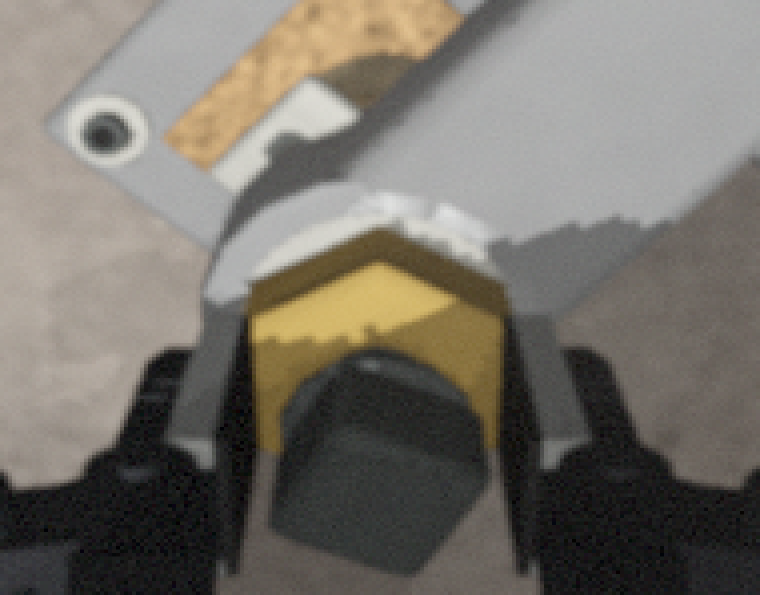

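servo_tool(
  motion=[
    [[0,0,0,0,0,0.05],[0,0,0,0,0,0.05],[0,0,0,0,0,0.05]],
  ],
)

```text
time: 20.35
ee_pos: [0.5523, 0.0472, 0.1421]
tcp_rot: [179.9, -0.1, 54.1]
wrist_force: [-2.7, -2.9, 7.3]
opening: 0.0322
```

```bash
python3 r.py
```

```text
20.35 yaw 54.13 F [-2.7 -2.9  7.3] T [-0.442  0.61   0.549] j -0.2188 op 0.03220405856196425 z 0.14213642592271278
```

servo_tool(
  motion=[
    [[0,0,0,0,0,0.03],[0,0,0,0,0,0.03]],
  ],
)

```text
time: 20.55
ee_pos: [0.5523, 0.0472, 0.1422]
tcp_rot: [179.9, -0.1, 50.7]
wrist_force: [-3.2, -2.0, 5.9]
opening: 0.0318
```

```bash
python3 r.py 3
```

```text
20.55 yaw 50.74 F [-3.2 -2.   5.9] T [-0.461  0.528  0.666] j 0.2037 op 0.031827848551194284 z 0.14215425785803631
   50.63 F [-2.2 -1.8  6.3] T [-0.37   0.565  0.608] j 0.3662
   50.75 F [-2.8 -1.6  6.9] T [-0.434  0.573  0.52 ] j 0.9084
   50.79 F [-1.7 -2.3  5.7] T [-0.376  0.569  0.48 ] j 0.6396
```

servo_tool(
  motion=[
    [[0,0,0,0,0,0.02],[0,0,0,0,0,0]],
  ],
)

```text
time: 20.9
ee_pos: [0.5524, 0.0472, 0.1422]
tcp_rot: [179.9, -0.1, 49.6]
wrist_force: [-2.6, -2.6, 7.5]
opening: 0.0324
```

```bash
python3 r.py
```

```text
20.9 yaw 49.63 F [-2.6 -2.6  7.5] T [-0.419  0.53   0.602] j 0.8599 op 0.03238605763043119 z 0.14219371273507175
```

servo_tool(
  motion=[
    [[0,0,0,0,0,0],[0,0,0,0,0,0],[0,0,0,0,0,0]],
  ],
  gripper=52,
)

```text
time: 21.2
ee_pos: [0.5519, 0.0474, 0.1406]
tcp_rot: [180.0, -0.0, 49.6]
wrist_force: [-0.1, -0.6, 0.9]
opening: 0.052
```

servo_tool(
  motion=[
    [[0,0,-30,0,0,0],[0,0,-40,0,0,0],[0,0,-10,0,0,0],[0,0,0,0,0,0]],
  ],
)

```text
time: 21.6
ee_pos: [0.5526, 0.0475, 0.2223]
tcp_rot: [179.9, -0.1, 49.6]
wrist_force: [-0.0, -0.8, -1.0]
opening: 0.052
```

```bash
python3 r.py
python3 - <<'E'
from h import *
p=snap('wrist','w19.png')
u,v=fproj(p,[.5515,.0465,.16]).astype(int);print(u,v)
a=cv2.imread('pics/w19.png');cv2.imwrite('pics/w19z.png',cv2.resize(a[v-35:v+45,u-45:u+45],None,fx=8,fy=7,interpolation=3))
p=snap('scene','s19.png');a=cv2.imread('pics/s19.png');cv2.imwrite('pics/s19z.png',cv2.resize(a[150:300,150:350],None,fx=4,fy=4,interpolation=3))
E
```

```text
21.6 yaw 49.61 F [-0.  -0.8 -1. ] T [-0.005 -0.016  0.008] j 0.0001 op 0.051969192757840184 z 0.22229267117225845
255 212
```

View pics/w19z.png

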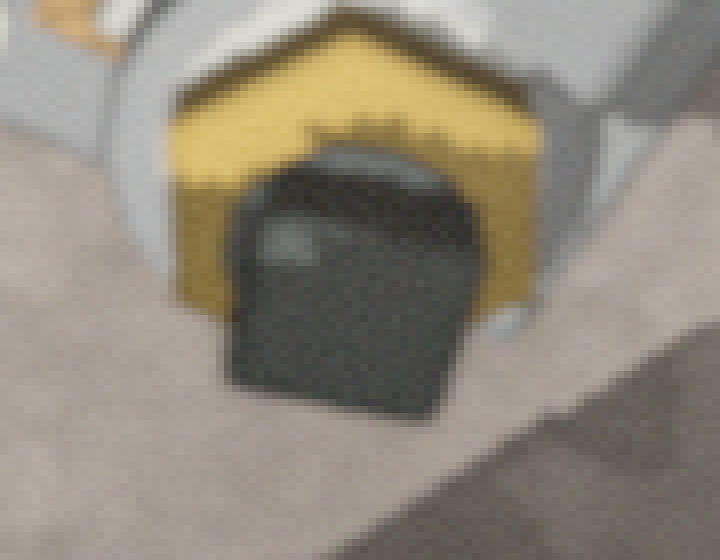

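View pics/s19z.png

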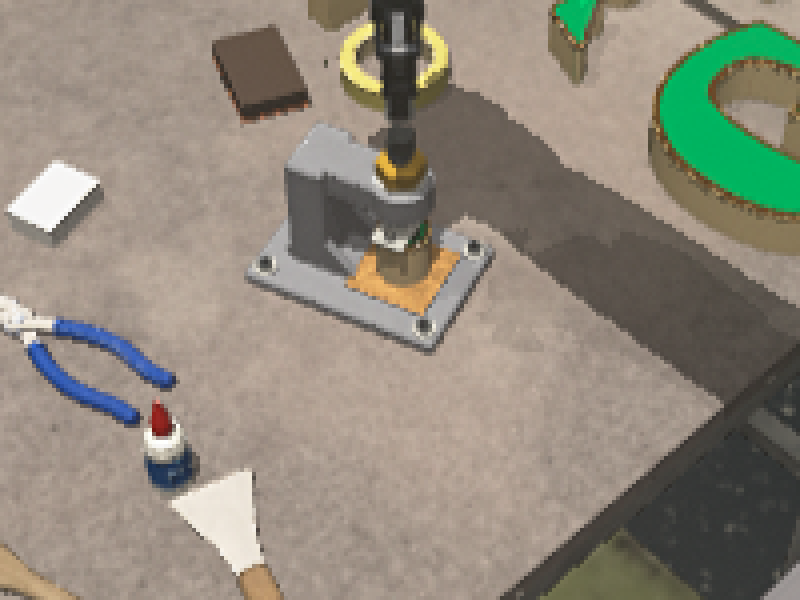

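Run:
```python
from h import *
import numpy as np
p=bot.camera('wrist')
q=dict(p)
def u(k,x,y,c): return (k,c[0]-45-.5+x/8,c[1]-35-.5+y/7)
# current pose
c=(255,212)
fit(p,[u(1,243,205,c),u(0,480,245,c),u(-1,437,417,c),u(2,228,383,c)],4,.0135,.183,0,(.5515,.0465))
# w16 pose: reconstruct R,t by rotating from current (yaw 49.61->114.26, ee .5526,.0475,.2223 -> .5522,.0472,.2211)
from scipy.spatial.transform import Rotation as Ro
o=bot.get_obs()
T1=Ro.from_euler('xyz',o['tcp_rot'],degrees=True).as_matrix(); e1=np.array(o['ee_pos'])
T2=Ro.from_euler('xyz',[179.9,0,114.26],degrees=True).as_matrix(); e2=np.array([.5522,.0472,.2211])
q['R']=p['R']@T1@T2.T; q['t']=p['t']+p['R']@e1-q['R']@e2
c=(253,212)
fit(q,[u(1,250,240,c),u(0,462,213,c),u(-1,492,385,c),u(2,286,418,c)],4,.0135,.183,0,(.5515,.0465))
```

```text
centre [0.5516 0.0505] angle deg 85.06020177861647 rms px 0.7548304382376957
centre [0.5508 0.0482] angle deg 78.48661363600917 rms px 0.7123483514751754
```

servo_tool(
  motion=[
    [[0,0,0,0,0,-0.141],[0,0,0,0,0,-0.141],[0,0,0,0,0,-0.141],[0,0,0,0,0,-0.141]],
  ],
)

```text
time: 22.15
ee_pos: [0.5512, 0.0473, 0.2186]
tcp_rot: [-179.9, 0.0, 82.3]
wrist_force: [-0.7, -0.6, -0.0]
opening: 0.052
```

servo_tool(
  motion=[
    [[0,0,1.2,0,0,-0.141],[0,0,0,0,0,-0.141],[0,0,0,0,0,-0.141],[0,0,0,0,0,-0.141],[0,0,0,0,0,0]],
  ],
)

```text
time: 22.65
ee_pos: [0.5512, 0.0473, 0.2176]
tcp_rot: [-179.9, -0.0, 114.4]
wrist_force: [0.7, -0.4, -0.2]
opening: 0.052
```

```bash
python3 r.py
python3 - <<'E'
from h import *
p=snap('wrist','w20.png')
u,v=253,212
A=cv2.imread('pics/w16.png');B=cv2.imread('pics/w20.png')
f=lambda a:cv2.resize(a[v-22:v+33,u-30:u+30],None,fx=6.6,fy=6.6,interpolation=3)
cv2.imwrite('pics/cmp20.png',np.hstack([f(A),f(B)]))
E
```

```text
22.65 yaw 114.35 F [ 0.7 -0.4 -0.2] T [0.017 0.041 0.027] j -2.0968 op 0.05203030377956025 z 0.21759722734612644
```

View pics/cmp20.png

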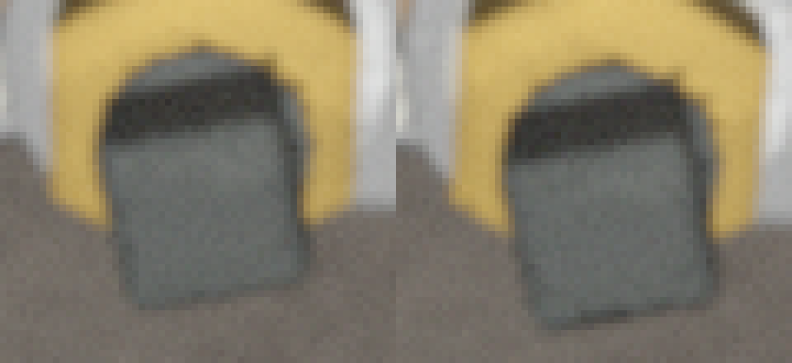

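```bash
python3 -c "
from workcell import bot
print(bot.job_done())"
```

```text
the job is handed in; nothing more can be done
None
```

The jam nut was slackened, the screw was turned down onto the dot, and the nut was tightened again. I handed the job in at about 22.7 s of the 72 s allowed, with the gripper clear of everything. No verdict came back.

- **Slackening:** I turned the nut 1.31 rad counter-clockwise, and the torque fell from 0.56 N m to about zero.
- **Screw:** Joint 6's effort showed the foot touching the dot at about yaw 140.6°. I left the screw 0.25 to 0.26 rad past that, which is about 10 N by the stated 40 N per radian. While finding the contact I briefly went further, to about 16 N, and then backed off.
- **Tightening:** The nut met the washer at about yaw 82° and I turned it 0.57 rad further. The last torque readings were 0.67 N m while turning and 0.60 N m held, which is about 46 N of clamping force.

Before-and-after pictures from the same gripper angle show the screw head unmoved, at 10.8° and 10.6°. The dot and the nearby bystanders look undisturbed in the scene picture; I did not check the second dot and the marker closely.

Some checks disagreed or went wrong:
- **Fingertip position:** The fingertips stood farther back than the stated 19 mm. My first closing went above the nut, and a later descent touched something, probably the jig's arm, at about 17 N.
- **Rise of the nut and screw:** I saw neither of them rise or fall at the gripper as they turned.
- **Head angle fit:** A corner fit from two different gripper angles put the head 6.5° apart. I put this down to viewing error, because the same-angle pictures matched.
- **Foot force:** The 10 N comes from the turn angle and torque, and was not measured directly.

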